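Run in the copper laps on the wind-up spring drive

TASK

Run in the copper laps: nest every lap on the bench mouth up into one upright stack on the spring drive, the lowest lap's spigot fully down in the drive's steel seat ring, each next one fully down in the lap below. Then set the domed iron weight, knob up, fully home in the topmost lap, and only after that wind the drive's brass key clockwise, in several partial turns, up to its stop. Leave the loupe and the amber filter disk where they are.

Things in the scene. Friction and masses are not known exactly. Their poses are not given: they have to be found in the camera images.
- lap_a: Copper lap, one of up to 4 alike (some absent): stepped cup, mouth up, 50 mm tall. Below, a solid spigot 51 mm across, 18 tall, foot bevelled 3; above, a bowl 66 across outside, 32 tall, flat shoulder under it, walls 4.5, cavity 57 across, 24 deep. Spigot enters another lap's cavity until the shoulder rests on the rim: each adds 32 mm. Origin: centre of foot, z up its axis.
- lap_b: Copper lap, one of up to 4 alike (some absent): stepped cup, mouth up, 50 mm tall. Below, a solid spigot 51 mm across, 18 tall, foot bevelled 3; above, a bowl 66 across outside, 32 tall, flat shoulder under it, walls 4.5, cavity 57 across, 24 deep. Spigot enters another lap's cavity until the shoulder rests on the rim: each adds 32 mm. Origin: centre of foot, z up its axis.
- lap_c: Copper lap, one of up to 4 alike (some absent): stepped cup, mouth up, 50 mm tall. Below, a solid spigot 51 mm across, 18 tall, foot bevelled 3; above, a bowl 66 across outside, 32 tall, flat shoulder under it, walls 4.5, cavity 57 across, 24 deep. Spigot enters another lap's cavity until the shoulder rests on the rim: each adds 32 mm. Origin: centre of foot, z up its axis.
- lap_d: Copper lap, one of up to 4 alike (some absent): stepped cup, mouth up, 50 mm tall. Below, a solid spigot 51 mm across, 18 tall, foot bevelled 3; above, a bowl 66 across outside, 32 tall, flat shoulder under it, walls 4.5, cavity 57 across, 24 deep. Spigot enters another lap's cavity until the shoulder rests on the rim: each adds 32 mm. Origin: centre of foot, z up its axis.
- weight: Domed cast iron weight, dark, 66 mm tall: a spigot 51 mm across and 18 mm tall below (bevelled foot), a flange 66 mm across above it from 18 to 24 mm, doming in to a round knob 24 mm across that stands from 36 mm to 66 mm up on the axis. Its spigot fits the laps' cavities, flange resting on the rim. Origin at the centre of its foot, z up.
- seat (a point): Mouth centre of the spring drive's steel seat ring: 75 mm across outside, recess 57 across, 24 deep, rim 64 mm above the bench; a lap fully down has its origin 18 mm below. z up, y along the drive's length away from the key. The drive is a fixed green housing 110 x 330 x 34 mm (long side y); the ring is 90 mm from its middle towards +y, the key 90 mm the other way.
- key_grip (a point): Centre of the brass wing key's blade, 92 mm above the bench on the key's vertical axis. The blade is 10 mm thick (this frame's y), 48 mm wide (its x; rounded ears make it look 74 mm wide), and reaches from 76 to 104 mm above the bench; the frame turns with the key.
- key (a joint): Turn of the winding key, rad: 0 is run down, grows as it is turned clockwise seen from above, hard stop at 8.0. Starts between 0 and 1.2. A spring loads it (0.15 N m at most) and a ratchet friction holds it where it is left.
- loupe: Bystander: chrome loupe, a waisted short tube 44 mm across and 40 mm tall, glass on top, standing among the laps. Origin at the centre of its foot.
- filter: Bystander: amber glass filter disk 60 mm across, 6 mm thick, lying on the bench. Origin at the centre of its underside.
There are look-alikes about, which are no part of the job. Leave any green or purple look-alike of the lap_a alone.

How it is judged (in metres and radians):
On the way, in this order (a step that is already met when the one before it is completed fails the run):
1. all laps present are nested in one stack in the seat ring (horizontal distance between each of lap_a, lap_b, lap_c, lap_d and seat below 0.016 m and angle between each of lap_a, lap_b, lap_c, lap_d's own z axis and vertical below 0.15 rad and (z of lap_a in the frame of seat between -0.023 and -0.013 m or z of lap_a in the frame of seat between 0.009 and 0.019 m or z of lap_a in the frame of seat between 0.041 and 0.051 m or z of lap_a in the frame of seat between 0.073 and 0.083 m) and linear speed of each of lap_a, lap_b, lap_c, lap_d below 0.03 m/s and (z of lap_b in the frame of seat between -0.023 and -0.013 m or z of lap_b in the frame of seat between 0.009 and 0.019 m or z of lap_b in the frame of seat between 0.041 and 0.051 m or z of lap_b in the frame of seat between 0.073 and 0.083 m) and (z of lap_c in the frame of seat between -0.023 and -0.013 m or z of lap_c in the frame of seat between 0.009 and 0.019 m or z of lap_c in the frame of seat between 0.041 and 0.051 m or z of lap_c in the frame of seat between 0.073 and 0.083 m) and (z of lap_d in the frame of seat between -0.023 and -0.013 m or z of lap_d in the frame of seat between 0.009 and 0.019 m or z of lap_d in the frame of seat between 0.041 and 0.051 m or z of lap_d in the frame of seat between 0.073 and 0.083 m)), for 0.2 s.
2. the domed weight sits in the topmost lap (horizontal distance between weight and seat below 0.016 m and angle between weight's own z axis and vertical below 0.15 rad and (z of weight in the frame of seat between 0.041 and 0.051 m or z of weight in the frame of seat between 0.073 and 0.083 m or z of weight in the frame of seat between 0.105 and 0.115 m) and linear speed of weight below 0.03 m/s and z of weight in the frame of lap_a above 0.025 m and z of weight in the frame of lap_b above 0.025 m and z of weight in the frame of lap_c above 0.025 m and z of weight in the frame of lap_d above 0.025 m), for 0.2 s.
3. the key is wound to its stop (beyond 7.6 rad of 8.0) (value of joint key above 7.6 rad), for 0.2 s.
At the end, for the whole second after the job is handed in: Every lap present and, above all of them, the domed weight stand in the stack on the seat ring: each axis within 16 mm of the seat's, within 0.15 rad of upright, at a fully nested height (multiples of 32 mm, within 5 mm); the key stands beyond 7.6 rad (horizontal distance between each of lap_a, lap_b, lap_c, lap_d, weight and seat below 0.016 m and angle between each of lap_a, lap_b, lap_c, lap_d, weight's own z axis and vertical below 0.15 rad and (z of lap_a in the frame of seat between -0.023 and -0.013 m or z of lap_a in the frame of seat between 0.009 and 0.019 m or z of lap_a in the frame of seat between 0.041 and 0.051 m or z of lap_a in the frame of seat between 0.073 and 0.083 m) and (z of lap_b in the frame of seat between -0.023 and -0.013 m or z of lap_b in the frame of seat between 0.009 and 0.019 m or z of lap_b in the frame of seat between 0.041 and 0.051 m or z of lap_b in the frame of seat between 0.073 and 0.083 m) and (z of lap_c in the frame of seat between -0.023 and -0.013 m or z of lap_c in the frame of seat between 0.009 and 0.019 m or z of lap_c in the frame of seat between 0.041 and 0.051 m or z of lap_c in the frame of seat between 0.073 and 0.083 m) and (z of lap_d in the frame of seat between -0.023 and -0.013 m or z of lap_d in the frame of seat between 0.009 and 0.019 m or z of lap_d in the frame of seat between 0.041 and 0.051 m or z of lap_d in the frame of seat between 0.073 and 0.083 m) and (z of weight in the frame of seat between 0.041 and 0.051 m or z of weight in the frame of seat between 0.073 and 0.083 m or z of weight in the frame of seat between 0.105 and 0.115 m) and z of weight in the frame of lap_a above 0.025 m and z of weight in the frame of lap_b above 0.025 m and z of weight in the frame of lap_c above 0.025 m and z of weight in the frame of lap_d above 0.025 m and value of joint key above 7.6 rad); the robot touches nothing.
It fails at once if the loupe is moved more than 5 cm (distance of loupe from where it was at the start of the episode above 0.05 m).
It fails at once if the filter disk is moved more than 5 cm (distance of filter from where it was at the start of the episode above 0.05 m).
Of lap_a, lap_b, lap_c, lap_d only 2 to 4 are there at a start; the rules pass over those that are not, and their reading is None.
At some moment in a run one of lap_a, lap_b, lap_c, lap_d, weight may be knocked a few centimetres aside while the robot is not near it.
It also fails if it takes over 210 s, if anything falls off the work surface, if the arm or the gripper's body presses on something with over 40 N, if the wrist force passes 120 N, or if a joint passes its speed limit or range.

ROBOT

A 7-joint arm with a two-finger parallel gripper is mounted at the origin on the work surface. World frame = base frame: x ahead of the robot, y to its left, z up, the work surface at z = 0. Lengths are in mm, angles in rad, forces in N, time in s.
With the tool pointing down it reaches from about 400 to 850 mm from the base axis. Payload 4.5 kg.
Tool frame: the origin (TCP) lies on the mounting face of the last link; the fingertips stand 166 mm ahead of it and the grasp point (between the pads) lies 147 mm ahead of it; z points along the fingers, y is the line along which they close (so a half turn about z gives the same grasp; the last joint's range is limited). The gripper opens to 88 mm and grips with 3 to 60 N. Pads are 18 mm wide; open, the fingers measure 123 mm over their backs; the gripper's body (75 mm by 187 mm) begins 45 mm behind the grasp point.
Start: joints at [1.326, 0.689, -0.195, 1.565, 0.157, 0.902, -0.215], TCP at [172.025, -600.87, 404.743] pointing down, gripper open.
Joint ranges: [-3.01, 3.01], [-0.46, 2.08], [-1.47, 1.51], [0.13, 2.56], [-1, 4.14], [0.04, 2.09], [-2.66, 2.66]. Speed limits (rad/s): [2.57, 2.57, 3.14, 3.14, 3.14, 3.14, 3.14].

INTERFACE

Orientations are given as a 3x3 rotation matrix whose columns are the frame's x, y, z axes.
In Python, from plant import get_obs, optics, job gives the robot as it stands.
- The arm moves only by the tool carry_out, never from a script. Its argument "motion" is a list of rows, each a list of 7 numbers: the shift along the tool's x, y, z scaled (see below), then the turn, a rotation vector about the tool's x, y, z scaled (see below), then the opening, from 0 (shut) to 1 (fully open). A call has 1 to 12 rows; each row is the pose to reach, as a shift and turn from the pose commanded when the call began, along the tool's axes at that moment; what a row does not reach only later rows make up. The controller multiplies each number of a shift by 250 mm and each number of a turn by 90 degrees. A row lasts 1/10 s, in which the tool goes at most 50 mm and 8.59 degrees, less where a joint would pass 70% of its speed; a pose out of reach is approached as far as the arm can. A call with a number of a shift or a turn outside -1 to 1 is refused whole. A call with a gripper value outside its range is refused whole. The fingers move at their own pace and stop on an object; "squeeze" is the grip in N (left out, the last holds). Time passes only in rows, so rows that repeat a pose let the fingers close. It gives the time, the measured TCP pose, the force, the opening and the grip force at its end, in the units of the state.
- get_obs(): the state, without advancing time (a new reading comes with each control period).
- optics.snapshot(name): name is "scene" or "side" or "wrist"; returns the picture (480x640x3 uint8, red, green, blue); there is no depth.
- optics.camera_info(name): a dict with "fov_y" (degrees; the focal length in pixels is half the picture's height over the tangent of half this angle, whatever the lens; pixels are square), "cx", "cy" (the principal point, pixels), "xyz" and "orientation" of the camera in the world; the wrist camera has in their place "tool_from_camera" (4x4, takes a point from camera to tool coordinates, whose origin is the TCP and whose axes are the flange's). Camera axes: x right, y up, looking along -z (the intrinsics and any distortion apply to the point x, -y, -z); pixel columns grow to the right and rows downward; lengths in mm; the calibration is good to about 2 mm. A picture is of the moment at which its call begins: read the wrist's pose just before it. camera_info takes no time and is no camera call.
- job.hand_in(): hands the job in; it is judged then, once.
The state is a dict: "t": time; "joint_pos": joint angles; "joint_vel": joint speeds; "joint_efforts": joint torques, N m; "tool_pos": TCP position; "ee_rot": TCP orientation; "force": force on the tool from outside, world axes, zero at the start; "wrist_torque": the same for the moment, N m; "width": finger opening in mm; "gripper_force": force on a finger pad.
Only numpy, scipy, OpenCV 4.12 (cv2) and the standard library are available. Lean on these libraries where they do the work, as an engineer would, in place of code of your own. Each camera call takes 0.05 s, during which the arm holds its last target. There are 200 camera calls.

## Working session

There is one attempt and no reset: what is moved stays moved. The work goes in short steps, Python scripts to look and compute and a tool call to move; the robot and the scene stay as the last step left them, time stands still between calls to the robot, and variables do not carry over. Pictures are saved under pics/ and viewed, at most 14 in all, crops included, and the job is handed in when it is done.

Besides the shell and the picture viewer there is one more tool, called after "Call:" by a JSON object that holds its "op" and its "data". carry_out: Moves the arm, as the interface text tells. Shifts and turns lie within -1 to 1; 1 stands for 250 mm of shift or 90 degrees of turn. Its arguments: {"type":"object","properties":{"motion":{"type":"array","items":{"type":"array","items":{"type":"number","minimum":-1,"maximum":1}}},"squeeze":{"type":"number"}},"required":["motion"]}

```bash
ls; mkdir -p pics; cat > h.py <<'E'
import numpy as np, cv2
from plant import get_obs, optics, job
E
python3 - <<'E'
from h import *
for n in ("scene","side","wrist"):
    o=get_obs(); im=optics.snapshot(n); cv2.imwrite(f"pics/{n}0.png",im[:,:,::-1]); i=optics.camera_info(n)
    print(n,{k:(np.round(v,4).tolist()) if not isinstance(v,str) else v for k,v in i.items()})
o=get_obs();print(o["t"],o["tool_pos"],np.round(o["ee_rot"],4),o["width"])
E
```

```text
pics
scene {'fov_y': 55.0798, 'cx': 319.6869, 'cy': 243.9585, 'xyz': [905.1947, -293.3159, 769.4764], 'orientation': [[0.5491, -0.6586, 0.5144], [0.8357, 0.4349, -0.3353], [-0.0029, 0.614, 0.7893]]}
side {'fov_y': 43.6503, 'cx': 314.2081, 'cy': 240.4491, 'xyz': [183.6132, 726.859, 828.045], 'orientation': [[-0.9228, 0.2641, -0.2805], [-0.3852, -0.6154, 0.6877], [0.009, 0.7427, 0.6696]]}
wrist {'fov_y': 61.6401, 'cx': 314.7059, 'cy': 241.6704, 'tool_from_camera': [[-0.0014, 0.9668, 0.2554, 64.9581], [1.0, 0.0013, 0.0006, 0.568], [0.0003, 0.2554, -0.9668, 19.6632], [0.0, 0.0, 0.0, 1.0]]}
0.15 [ 171.90941343 -600.65082388  404.09427475] [[ 9.614e-01  2.753e-01 -5.000e-04]
 [ 2.753e-01 -9.614e-01  1.300e-03]
 [-1.000e-04 -1.400e-03 -1.000e+00]] 88.20259226164569
```

View pics/scene0.png

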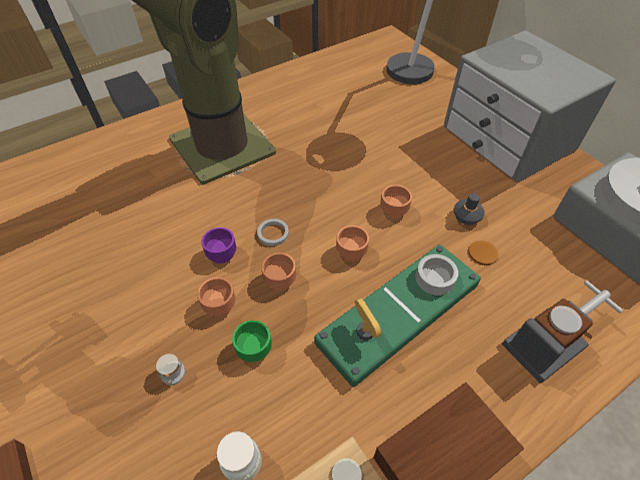

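View pics/side0.png

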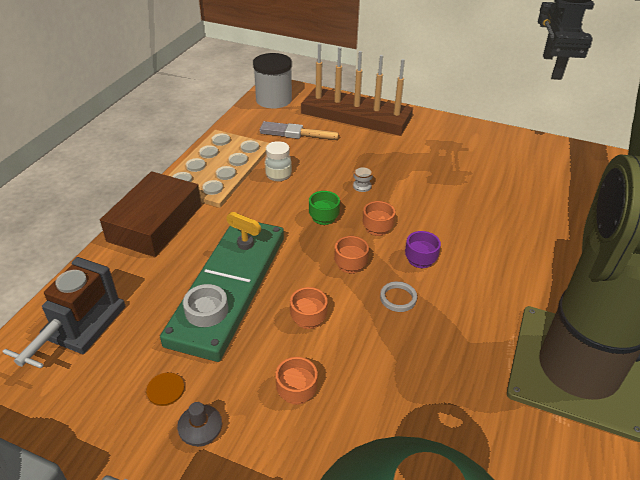

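The scene view shows copper cups at (396,202), (352,244), (279,272) and (216,298). In the side view they are at (296,380), (309,306), (351,252) and (379,217). These four are the laps; the purple (219,244) and green (252,341) cups are look-alikes. The weight is at (469,210), the seat ring at (437,272) and the key at (368,318). The bare steel ring at (272,232) is not the seat, because it isn't on the green drive.

```bash
cat >> h.py <<'E'
from scipy.optimize import least_squares
def rays(n,px,obs=None):
    i=optics.camera_info(n); f=240/np.tan(np.radians(i["fov_y"]/2)); px=np.atleast_2d(px).astype(float)
    d=np.c_[(px[:,0]-i["cx"])/f,-(px[:,1]-i["cy"])/f,-np.ones(len(px))]
    if n=="wrist":
        T=np.array(i["tool_from_camera"]); R=np.array(obs["ee_rot"])
        return np.array(obs["tool_pos"])+R@T[:3,3], d@(R@T[:3,:3]).T
    return np.array(i["xyz"]), d@np.array(i["orientation"]).T
def plane(n,px,z,obs=None):
    c,d=rays(n,px,obs); return (c+d*((z-c[2])/d[:,2])[:,None])[:,:2]
def circ(P,r):
    f=lambda q:np.hypot(*(P-q).T)-r
    s=least_squares(f,P.mean(0),loss="soft_l1"); return s.x,np.sqrt(np.mean(s.fun**2))
def comps(mask,amin):
    mask=cv2.morphologyEx(mask.astype(np.uint8)*255,cv2.MORPH_OPEN,np.ones((3,3)))
    cs,_=cv2.findContours(mask,cv2.RETR_EXTERNAL,cv2.CHAIN_APPROX_NONE)
    return [c[:,0,:] for c in cs if cv2.contourArea(c)>amin]
def hsv(im): return cv2.cvtColor(im,cv2.COLOR_RGB2HSV).astype(int)
def toprim(n,c,z,r,obs=None):
    # far half of the outline belongs to the rim circle at height z
    l,rr=c[c[:,0].argmin()],c[c[:,0].argmax()]
    up=c[c[:,1]<(l[1]+(rr[1]-l[1])*(c[:,0]-l[0])/(rr[0]-l[0]))-1]
    return circ(plane(n,up,z,obs),r)
E
python3 - <<'E'
from h import *
for n in ("scene","side"):
    im=cv2.imread(f"pics/{n}0.png")[:,:,::-1].copy(); H=hsv(im)
    for p in ([(279,285),(396,205),(90,200),(300,20),(469,213),(437,258),(364,310)] if n=="scene" else [(309,317),(296,395),(500,300),(200,425),(206,318),(243,222)]): print(p,H[p[1],p[0]],end=" ")
    print()
    for nm,m in (("copper",(H[...,0]<=11)&(H[...,1]>110)&(H[...,2]>90)),("purple",(H[...,0]>125)&(H[...,0]<150)&(H[...,1]>80)),("green",(H[...,0]>58)&(H[...,0]<75)&(H[...,1]>180))):
        for c in comps(m,200):
            x,y,w,h=cv2.boundingRect(c)
            if w<60: print(n,nm,(x,y,w,h),*[np.round(a,1) for a in toprim(n,c,50,33)])
E
```

```text
(279, 285) [ 10 142 115] (396, 205) [ 11 131 220] (90, 200) [ 14 154 129] (300, 20) [ 15 160  78] (469, 213) [120  10  78] (437, 258) [ 21  18 100] (364, 310) [ 20 144 209] 
scene copper (453, 439, 42, 38) [877.5  15.4] 8.0
scene copper (427, 388, 49, 49) [834.    6.3] 8.1
scene copper (198, 278, 37, 39) [ 426.3 -209.6] 1.7
scene copper (262, 253, 34, 37) [438.6 -85.4] 1.8
scene copper (336, 226, 32, 36) [461.3  74.2] 2.7
scene copper (381, 186, 30, 32) [419.3 220.7] 2.6
scene purple (202, 228, 34, 35) [ 317.4 -153. ] 2.1
(309, 317) [ 10 178 172] (296, 395) [ 10 180 173] (500, 300) [ 14 186 174] (200, 425) [ 13 140  73] (206, 318) [ 22  21 131] (243, 222) [ 19 202 177] 
side copper (276, 357, 42, 47) [415.9 225.5] 0.7
side copper (290, 287, 38, 42) [458.4  77.6] 1.2
side copper (334, 236, 35, 37) [436.  -81.6] 1.9
side copper (363, 201, 32, 35) [ 421.9 -208.1] 2.0
side purple (406, 231, 34, 34) [ 313.4 -149.8] 4.2
```

```bash
cat > drv.py <<'E'
from h import *
# drive housing outline, seat ring, key blade, weight
for n,box,kb in (("scene",(300,240,490,390),(350,290,390,345)),("side",(155,220,290,360),(222,205,268,242))):
    im=cv2.imread(f"pics/{n}0.png")[:,:,::-1].copy(); H=hsv(im)
    g=(H[...,0]>60)&(H[...,0]<95)&(H[...,1]>60); m=np.zeros(g.shape,bool); m[box[1]:box[3],box[0]:box[2]]=1
    c=max(comps(g&m,500),key=cv2.contourArea); hull=cv2.convexHull(c.astype(np.int32))[:,0]
    P=plane(n,hull,34); r=cv2.minAreaRect(P.astype(np.float32)); print(n,"housing",np.round(r[0],1),np.round(r[1],1),round(r[2],1))
    # seat ring: non-green region inside housing hull
    hm=np.zeros(g.shape,np.uint8); cv2.fillConvexPoly(hm,hull.astype(np.int32),1)
    for c in comps((hm>0)&~g,300):
        x,y,w,h=cv2.boundingRect(c); print(" blob",(x,y,w,h),*[np.round(a,1) for a in toprim(n,c,64,37.5)])
    k=np.zeros(g.shape,bool); k[kb[1]:kb[3],kb[0]:kb[2]]=1
    k&=(H[...,0]>15)&(H[...,0]<28)&(H[...,1]>110)&(H[...,2]>90)
    c=max(comps(k,30),key=cv2.contourArea); P=plane(n,c,104); 
    r=cv2.minAreaRect(plane(n,c,92).astype(np.float32)); print(" key",cv2.boundingRect(c),c.mean(0),np.round(r[0]),np.round(r[1]),r[2])
    d=(H[...,2]<115)&(H[...,1]<70)
    b=(445,185,495,235) if n=="scene" else (170,395,230,450); k=np.zeros(g.shape,bool); k[b[1]:b[3],b[0]:b[2]]=1
    for c in comps(d&k,100):
        x,y,w,h=cv2.boundingRect(c); t=c[c[:,1].argmin()]
        lo=np.array([[x,0],[x+w-1,0]]); print(" weight",(x,y,w,h),"flange mid z21", plane(n,[[x+w/2-.5,c[np.isin(c[:,0],[x,x+w-1]),1].mean()]],21).round(1))
    a=cv2.resize(im[box[1]-30:box[3]+20,box[0]-10:box[2]+30],None,fx=2.2,fy=2.2,interpolation=cv2.INTER_CUBIC)[:600,:800]; cv2.imwrite(f"pics/drv_{n}.png",a[:,:,::-1])
E
python3 drv.py
```

```text
scene housing [630.8  61.7] [112.4 332.5] 5.5
 blob (356, 301, 26, 39) [620.9 -35.2] 4.2
 blob (415, 254, 44, 42) [618.1 155.1] 1.2
 key (355, 298, 26, 39) [367.10869565 318.32608696] [635. -25.] [27. 76.] 72.35591125488281
 weight (454, 193, 30, 32) flange mid z21 [[520.3 344.9]]
side housing [623.2  84. ] [108.5 328.5] 5.6
 blob (183, 284, 46, 43) [617.3 156.2] 1.6
 blob (237, 228, 35, 22) [607.8  -8.7] 7.7
 key (226, 212, 35, 29) [243.69387755 225.91836735] [633. -21.] [49. 89.] 55.421775817871094
 weight (178, 402, 44, 44) flange mid z21 [[520.6 346.1]]
```

View pics/drv_scene.png

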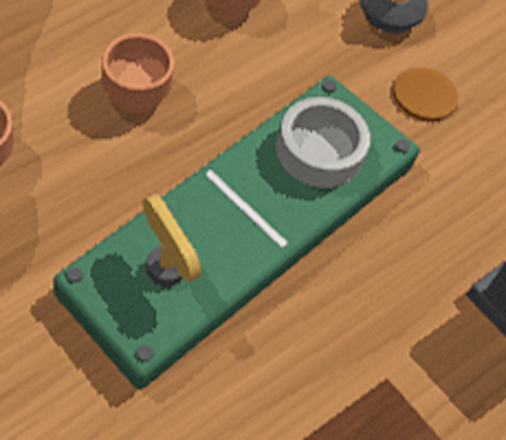

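The crop shows the steel ring sitting on the green drive and the brass key across the drive. My ring fit, (618,155.5), is 180 mm from the key at (634,-23). That matches the spec at a drive yaw of 5.5°. Now I'll move to the first lap.

Call:
{"op": "carry_out", "data": {"motion": [[0.14,-0.12,0,0,0,0.04,1],[0.28,-0.24,0,0,0,0.08,1],[0.42,-0.36,0,0,0,0.12,1],[0.56,-0.48,0,0,0,0.16,1],[0.7,-0.61,0,0,0,0.178,1],[0.84,-0.73,0,0,0,0.178,1],[0.98,-0.85,0,0,0,0.178,1],[1,-1,0.1,0,0,0.178,1],[1,-1,0.2,0,0,0.178,1],[1,-1,0.2,0,0,0.178,1]], "squeeze": 20}}

```text
t: 1.15
tool_pos: [343.1, -290.1, 352.9]
ee_rot: [[1.0, 0.002, -0.005], [0.002, -1.0, 0.003], [-0.005, -0.003, -1.0]]
force: [0.4, -0.7, 1.8]
width: 87.9
gripper_force: 0.0
```

```bash
cat >> h.py <<'E'
def go(p,yaw=None,g=147,o=None):
    """print normalised shift to put grasp point (g ahead of TCP) at world p"""
    o=o or get_obs(); R=np.array(o["ee_rot"]); gp=np.array(o["tool_pos"])+R@[0,0,g]
    print("grasp pt",gp.round(1),"shift/250:",(R.T@(np.array(p)-gp)/250).round(3),"yaw deg",round(np.degrees(np.arctan2(R[1,0],R[0,0])),2),"z",R[:,2].round(3))
def copper(H): return (H[...,0]<=11)&(H[...,1]>110)&(H[...,2]>70)
def wristcups(name=None,z=50):
    o=get_obs(); im=optics.snapshot("wrist"); 
    if name: cv2.imwrite(f"pics/{name}.png",im[:,:,::-1])
    for c in comps(copper(hsv(im)),1500):
        x,y,w,h=cv2.boundingRect(c); d=c.copy(); d[:,1]=480-d[:,1]
        l,r=c[c[:,0].argmin()],c[c[:,0].argmax()]
        lo=c[(c[:,1]>l[1]+(r[1]-l[1])*(c[:,0]-l[0])/(r[0]-l[0])+1)&(c[:,1]<477)&(c[:,0]>2)&(c[:,0]<637)]
        q,e=circ(plane("wrist",lo,z,o),33); print("cup",(x,y,w,h),q.round(1),round(e,1))
E
python3 -c "
from h import *
o=get_obs();print(o['t'],o['joint_pos'],o['force']);go((424,-209,120));wristcups('w1')"
```

```text
1.15 [ 0.64590349  0.55969033 -0.07157516  2.13383942  0.08558174  0.45627767
 -1.0606516 ] [ 0.43582378 -0.66999275  1.83824011]
grasp pt [ 342.5 -289.6  205.9] shift/250: [ 0.328 -0.321  0.343] yaw deg 0.12 z [-0.005  0.003 -1.   ]
cup (151, 61, 88, 97) [ 380.5 -199.2] 10.8
cup (0, 43, 36, 94) [425.5 -60. ] 3.7
cup (17, 42, 66, 99) [433.5 -83.3] 7.3
```

View pics/w1.png

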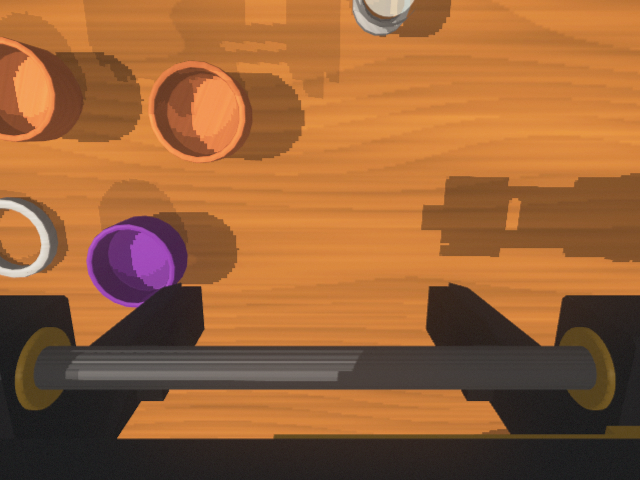

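```bash
python3 -c "
from h import *
H=hsv(cv2.imread('pics/w1.png')[:,:,::-1].copy())
print(H[112,[152,157,175,195,220,235,241,245,250,265,290,330]].tolist()); print(H[[62,66,70,150,156,160,165,175],200].tolist())"
```

```text
[[11, 172, 221], [10, 160, 115], [10, 165, 151], [12, 169, 239], [13, 167, 243], [11, 171, 232], [13, 165, 244], [10, 174, 139], [10, 163, 117], [13, 172, 139], [13, 166, 141], [14, 180, 215]]
[[10, 175, 213], [11, 174, 226], [10, 165, 127], [10, 169, 143], [10, 171, 157], [12, 165, 242], [14, 180, 208], [14, 178, 205]]
```

```bash
sed -i 's/^def copper.*/def copper(H): return (H[...,1]>110)\&(((H[...,0]<=11)\&(H[...,2]>70))|((H[...,0]<=13)\&(H[...,2]>228)\&(H[...,1]<176)))/' h.py
sed -i "s/x,y,w,h=cv2.boundingRect(c); d=c.copy(); d\[:,1\]=480-d\[:,1\]/x,y,w,h=cv2.boundingRect(c); hm=np.zeros((480,640),np.uint8); cv2.fillConvexPoly(hm,cv2.convexHull(c),255); c=comps(hm>0,100)[0]/" h.py
cat >> h.py <<'E'
def test(name):pass
E
python3 -c "
from h import *
wristcups('w2'); go((424,-209,120))"
```

```text
cup (146, 63, 104, 101) [ 421.4 -212.1] 1.0
cup (0, 40, 81, 104) [ 435.  -100.5] 1.8
grasp pt [ 343.6 -292.3  207.9] shift/250: [ 0.321 -0.334  0.351] yaw deg -0.09 z [-0. -0. -1.]
```

Call:
{"op": "carry_out", "data": {"motion": [[0.1,-0.1,0,0,0,0,1],[0.2,-0.2,0.05,0,0,0,1],[0.314,-0.325,0.1,0,0,0,1],[0.314,-0.325,0.2,0,0,0,1],[0.314,-0.325,0.32,0,0,0,1],[0.314,-0.325,0.44,0,0,0,1],[0.314,-0.325,0.56,0,0,0,1],[0.314,-0.325,0.64,0,0,0,1],[0.314,-0.325,0.68,0,0,0,1],[0.314,-0.325,0.68,0,0,0,1],[0.314,-0.325,0.68,0,0,0,0.5],[0.314,-0.325,0.68,0,0,0,0.5]]}}

```text
t: 2.45
tool_pos: [422.6, -211.0, 185.9]
ee_rot: [[1.0, -0.001, 0.002], [-0.001, -1.0, -0.001], [0.002, 0.001, -1.0]]
force: [-0.7, 0.9, -0.3]
width: 74.4
gripper_force: 0.0
```

Call:
{"op": "carry_out", "data": {"motion": [[0,0,0,0,0,0,0.5],[0,0,0,0,0,0,0.5],[0,0,0,0,0,0,0.5],[0,0,-0.05,0,0,0,0.5],[0,0,-0.15,0,0,0,0.5],[0,0,-0.3,0,0,0,0.5],[0,0,-0.45,0,0,0,0.5],[0,0,-0.6,0,0,0,0.5],[0,0,-0.6,0,0,0,0.5]]}}

```text
t: 3.35
tool_pos: [422.8, -211.2, 339.2]
ee_rot: [[1.0, -0.002, 0.008], [-0.002, -1.0, -0.004], [0.008, 0.004, -1.0]]
force: [0.5, -0.7, -4.0]
width: 65.4
gripper_force: 20.0
```

```bash
python3 -c "
from h import *
o=get_obs();print(o['t'],o['width'],o['force'],o['joint_pos'].round(2));go((618,155.5,150))"
```

```text
3.35 65.3727106608463 [ 0.53657794 -0.699348   -3.98271934] [ 0.39  0.6  -0.04  2.09  0.05  0.44 -1.26]
grasp pt [ 423.9 -211.7  192.2] shift/250: [ 0.773 -1.471  0.17 ] yaw deg -0.09 z [ 0.008 -0.004 -1.   ]
```

Call:
{"op": "carry_out", "data": {"motion": [[0.03,-0.08,0,0,0,0,0.5],[0.08,-0.22,0,0,0,0,0.5],[0.12,-0.38,0,0,0,0,0.5],[0.16,-0.54,0,0,0,0,0.5],[0.22,-0.7,0,0,0,0,0.5],[0.26,-0.86,0,0,0,0,0.5],[0.32,-1,0,0,0,0,0.5]]}}

```text
t: 4.05
tool_pos: [501.3, 41.6, 333.7]
ee_rot: [[1.0, 0.001, -0.004], [0.001, -1.0, -0.0], [-0.004, 0.0, -1.0]]
force: [0.1, -0.2, -2.6]
width: 65.6
gripper_force: 20.0
```

Call:
{"op": "carry_out", "data": {"motion": [[0,-0.14,0,0,0,0,0.5],[0,-0.28,0,0,0,0,0.5],[0,-0.4,0,0,0,0,0.5],[0,-0.47,0,0,0,0,0.5],[0,-0.47,0,0,0,0,0.5],[0,-0.47,0,0,0,0,0.5],[0,-0.47,0,0,0,0,0.5]]}}

```text
t: 4.75
tool_pos: [502.2, 155.1, 334.3]
ee_rot: [[1.0, -0.003, -0.001], [-0.003, -1.0, -0.002], [-0.001, 0.002, -1.0]]
force: [-0.3, -0.4, -3.0]
width: 65.4
gripper_force: 20.0
```

```bash
python3 -c "
from h import *
wristcups('w3');go((618,155.5,150));print(get_obs()['width'],get_obs()['joint_pos'].round(2))"
```

```text
cup (230, 389, 172, 45) [370.9 154.1] 14.8
cup (573, 267, 67, 35) [424.2 -43. ] 2.2
cup (214, 231, 259, 115) [440.  135.3] 32.8
grasp pt [502.2 154.9 187.4] shift/250: [ 0.463 -0.004  0.149] yaw deg -0.2 z [-0.001 -0.002 -1.   ]
65.38321255918734 [-0.44  0.67  0.08  1.94 -0.09  0.54 -1.87]
```

View pics/w3.png

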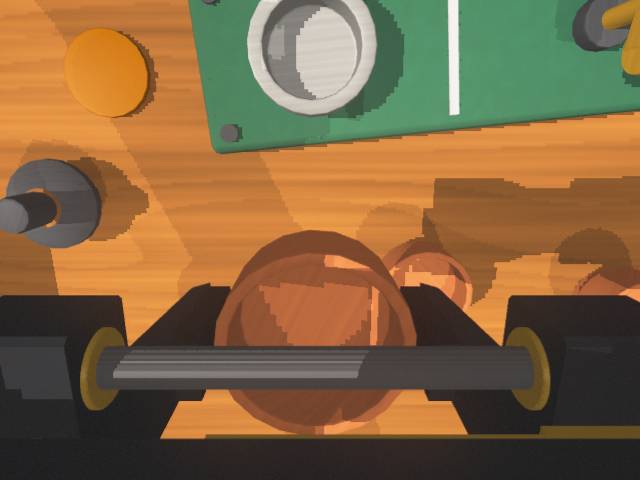

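```bash
cat >> h.py <<'E'
def ring(name=None,box=(225,0,395,125)):
    o=get_obs(); im=optics.snapshot("wrist"); H=hsv(im)
    if name: cv2.imwrite(f"pics/{name}.png",im[:,:,::-1])
    k=np.zeros(H.shape[:2],bool); k[box[1]:box[3],box[0]:box[2]]=1
    c=max(comps(k&(H[...,1]<60)&(H[...,2]>90),300),key=cv2.contourArea)
    hm=np.zeros((480,640),np.uint8); cv2.fillConvexPoly(hm,cv2.convexHull(c),255); c=comps(hm>0,100)[0]
    l,r=c[c[:,0].argmin()],c[c[:,0].argmax()]
    lo=c[(c[:,1]>max(l[1],r[1]))&(c[:,1]<477)]
    q,e=circ(plane("wrist",lo,64,o),37.5); print("ring",cv2.boundingRect(c),q.round(1),round(e,2)); return q
E
python3 -c "
from h import *
q=ring('w4');go((q[0],q[1],130))"
```

```text
ring (247, 0, 131, 118) [616.  155.3] 0.42
grasp pt [502.3 155.1 187.5] shift/250: [ 0.455 -0.003  0.23 ] yaw deg -0.19 z [-0.001 -0.001 -1.   ]
```

Call:
{"op": "carry_out", "data": {"motion": [[0.1,0,0,0,0,0,0.5],[0.22,0,0,0,0,0,0.5],[0.36,0,0,0,0,0,0.5],[0.46,0,0,0,0,0,0.5],[0.46,0,0.1,0,0,0,0.5],[0.46,0,0.22,0,0,0,0.5],[0.46,0,0.28,0,0,0,0.5],[0.46,0,0.32,0,0,0,0.5],[0.46,0,0.35,0,0,0,0.5],[0.46,0,0.38,0,0,0,0.5],[0.46,0,0.4,0,0,0,0.5],[0.46,0,0.4,0,0,0,0.5]]}}

```text
t: 6.05
tool_pos: [617.3, 156.8, 234.5]
ee_rot: [[1.0, -0.001, -0.0], [-0.001, -1.0, -0.0], [-0.0, 0.0, -1.0]]
force: [-0.5, -0.6, -4.0]
width: 65.8
gripper_force: 20.0
```

```bash
python3 -c "
from h import *
o=get_obs();print(o['force'],o['wrist_torque']);go((617.5,155.3,84.5))"
```

```text
[-0.48730998 -0.61879232 -4.04466775] [ 0.00090891  0.01161514 -0.00901604]
grasp pt [617.3 156.8  87.5] shift/250: [0.001 0.006 0.012] yaw deg -0.04 z [-0. -0. -1.]
```

Call:
{"op": "carry_out", "data": {"motion": [[0,0.004,0.008,0,0,0,0.5],[0,0.004,0.012,0,0,0,0.5],[0,0.004,0.012,0,0,0,1],[0,0.004,0.012,0,0,0,1],[0,0.004,0.012,0,0,0,1],[0,0.004,-0.05,0,0,0,1],[0,0.004,-0.2,0,0,0,1],[0,0.004,-0.4,0,0,0,1],[-0.2,0.004,-0.44,0,0,0,1],[-0.4,0.004,-0.44,0,0,0,1],[-0.46,0,-0.44,0,0,0,1],[-0.46,0,-0.44,0,0,0,1]]}}

```text
t: 7.25
tool_pos: [500.0, 157.2, 346.2]
ee_rot: [[1.0, 0.001, -0.001], [0.001, -1.0, 0.0], [-0.001, -0.0, -1.0]]
force: [0.7, -1.2, 0.8]
width: 88.4
gripper_force: 0.0
```

```bash
cat >> h.py <<'E'
def scan(z=50):
    for n in ("scene","side"):
        im=optics.snapshot(n); cv2.imwrite(f"pics/{n}_last.png",im[:,:,::-1]); H=hsv(im)
        for c in comps((H[...,0]<=11)&(H[...,1]>110)&(H[...,2]>90),200):
            x,y,w,h=cv2.boundingRect(c)
            if w<60 and (y<380 or n=="side"): print(n,(x,y,w,h),*[np.round(a,1) for a in toprim(n,c,50,33)],"| z96:",toprim(n,c,96,33)[0].round(1))
E
python3 -c "
from h import *
scan(); wristcups('w5');wristcups(z=96);go((500,100,190))"
```

```text
scene (262, 254, 34, 36) [440.1 -86.1] 1.8 | z96: [ 471.2 -101.5]
scene (421, 247, 38, 37) [598.7 186.4] 4.0 | z96: [620.6 154.5]
scene (336, 226, 32, 36) [461.7  74. ] 2.7 | z96: [492.1  49.1]
scene (380, 186, 31, 32) [419.6 220.2] 10.7 | z96: [453.6 186.2]
side (276, 357, 41, 47) [416.6 225.9] 2.1 | z96: [403.3 258. ]
side (290, 287, 38, 42) [459.3  79.7] 1.4 | z96: [442.6 120.2]
side (184, 273, 40, 40) [644.4 118.8] 2.5 | z96: [616.8 157.2]
side (334, 237, 35, 36) [445.4 -97.6] 10.8 | z96: [433.1 -51.5]
cup (196, 291, 78, 56) [444.  218.1] 3.8
cup (567, 267, 73, 29) [486.9 -47.3] 1.8
cup (375, 241, 95, 93) [461.1  79.9] 2.5
cup (256, 0, 124, 112) [617.3 155.3] 3.0
cup (196, 292, 78, 55) [471.4 207.2] 2.6
cup (567, 268, 73, 28) [506.8 -13.4] 1.2
cup (375, 241, 95, 94) [485.5  90.2] 4.0
cup (256, 0, 124, 113) [615.7 154.8] 0.6
grasp pt [504.4 157.  198.3] shift/250: [-0.018  0.228  0.033] yaw deg -0.09 z [ 0.003  0.001 -1.   ]
```

View pics/w5.png

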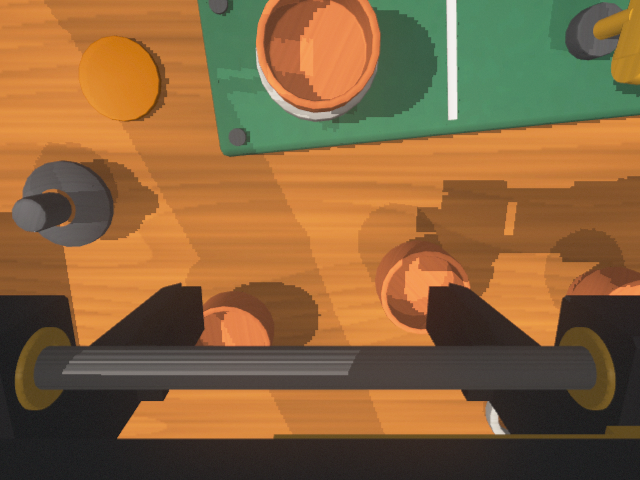

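Call:
{"op": "carry_out", "data": {"motion": [[-0.06,0.1,0,0,0,0,1],[-0.12,0.22,0.05,0,0,0,1],[-0.174,0.32,0.1,0,0,0,1],[-0.174,0.32,0.2,0,0,0,1],[-0.174,0.32,0.32,0,0,0,1],[-0.174,0.32,0.44,0,0,0,1],[-0.174,0.32,0.56,0,0,0,1],[-0.174,0.32,0.62,0,0,0,1],[-0.174,0.32,0.64,0,0,0,1],[-0.174,0.32,0.64,0,0,0,1],[-0.174,0.32,0.64,0,0,0,0.5],[-0.174,0.32,0.64,0,0,0,0.5]]}}

```text
t: 8.65
tool_pos: [459.4, 76.9, 185.5]
ee_rot: [[1.0, -0.001, 0.002], [-0.001, -1.0, 0.0], [0.002, -0.0, -1.0]]
force: [0.5, -1.0, 0.0]
width: 73.8
gripper_force: 0.0
```

Call:
{"op": "carry_out", "data": {"motion": [[0,0,0,0,0,0,0.5],[0,0,0,0,0,0,0.5],[0,0,0,0,0,0,0.5],[0,0,0,0,0,0,0.5]]}}

```text
t: 9.05
tool_pos: [459.2, 76.8, 185.4]
ee_rot: [[1.0, -0.001, 0.002], [-0.001, -1.0, -0.0], [0.002, 0.0, -1.0]]
force: [0.7, -0.5, 6.4]
width: 65.3
gripper_force: 20.0
```

```bash
python3 -c "
from h import *
print(get_obs()['width']);go((500,155.5,190));"
```

```text
65.32672308402029
grasp pt [459.4  76.8  38.4] shift/250: [ 0.163 -0.315 -0.606] yaw deg -0.05 z [ 0.002 -0.    -1.   ]
```

Call:
{"op": "carry_out", "data": {"motion": [[0,0,-0.05,0,0,0,0.5],[0,0,-0.15,0,0,0,0.5],[0,0,-0.3,0,0,0,0.5],[0,0,-0.45,0,0,0,0.5],[0.05,-0.1,-0.6,0,0,0,0.5],[0.1,-0.2,-0.64,0,0,0,0.5],[0.163,-0.315,-0.64,0,0,0,0.5],[0.163,-0.315,-0.64,0,0,0,0.5],[0.163,-0.315,-0.64,0,0,0,0.5]]}}

```text
t: 9.95
tool_pos: [498.9, 156.2, 344.8]
ee_rot: [[1.0, 0.001, -0.001], [0.001, -1.0, -0.0], [-0.001, 0.0, -1.0]]
force: [0.2, -0.7, -2.8]
width: 65.5
gripper_force: 20.0
```

```bash
cat >> h.py <<'E'
def held(name=None,top=12):
    o=get_obs(); im=optics.snapshot("wrist"); H=hsv(im); gp=o["tool_pos"]+o["ee_rot"]@[0,0,147]
    if name: cv2.imwrite(f"pics/{name}.png",im[:,:,::-1])
    k=np.zeros(H.shape[:2],bool); k[389:434,205:430]=1
    c=max(comps(k&copper(H),100),key=cv2.contourArea); l=c[:,1]
    lo=np.array([[x,c[c[:,0]==x,1].max()] for x in range(c[:,0].min()+4,c[:,0].max()-3)]); lo=lo[lo[:,1]<433]
    q,e=circ(plane("wrist",lo,gp[2]+top,o),33); print("held",cv2.boundingRect(c),len(lo),"offset",(q-gp[:2]).round(1),round(e,2))
def topcup(z,name=None):
    "fit rim of the top cup of the stack at height z"
    wristcups(name,z)
E
python3 -c "
from h import *
held(); topcup(96,'w6');go((616,155,120));print(get_obs()['width'])"
```

```text
held (228, 389, 176, 45) 108 offset [-0.7 -0.5] 0.2
cup (228, 389, 176, 45) [397.  154.3] 11.0
cup (564, 260, 76, 43) [497.8 -19.9] 2.1
cup (214, 232, 203, 114) [459.2 162.7] 15.1
cup (250, 0, 126, 102) [615.1 154.7] 0.7
grasp pt [498.4 154.3 197.5] shift/250: [ 0.471 -0.004  0.309] yaw deg -0.1 z [-0.002 -0.002 -1.   ]
65.60934750382548
```

Call:
{"op": "carry_out", "data": {"motion": [[0.1,-0.004,0,0,0,0,0.5],[0.22,-0.004,0,0,0,0,0.5],[0.36,-0.004,0,0,0,0,0.5],[0.471,-0.004,0,0,0,0,0.5],[0.471,-0.004,0.06,0,0,0,0.5],[0.471,-0.004,0.16,0,0,0,0.5],[0.471,-0.004,0.2,0,0,0,0.5],[0.471,-0.004,0.23,0,0,0,0.5],[0.471,-0.004,0.26,0,0,0,0.5],[0.471,-0.004,0.29,0,0,0,0.5],[0.471,-0.004,0.31,0,0,0,0.5],[0.471,-0.004,0.31,0,0,0,0.5]]}}

```text
t: 11.25
tool_pos: [617.2, 156.5, 266.7]
ee_rot: [[1.0, -0.001, -0.001], [-0.001, -1.0, -0.0], [-0.001, 0.0, -1.0]]
force: [0.1, -0.2, -2.9]
width: 65.5
gripper_force: 20.0
```

```bash
python3 -c "
from h import *
o=get_obs();print(o['force'],o['wrist_torque']);go((616.2,155.3,116.4))"
```

```text
[ 0.06907892 -0.23110603 -2.85024235] [ 0.03292679  0.03213352 -0.01890852]
grasp pt [617.1 156.5 119.7] shift/250: [-0.003  0.005  0.013] yaw deg -0.04 z [-0.001 -0.    -1.   ]
```

Free of contact, so I'll finish the insertion, release and back off to x≈500.

Call:
{"op": "carry_out", "data": {"motion": [[-0.003,0.005,0.008,0,0,0,0.5],[-0.003,0.005,0.013,0,0,0,0.5],[-0.003,0.005,0.013,0,0,0,1],[-0.003,0.005,0.013,0,0,0,1],[-0.003,0.005,0.013,0,0,0,1],[-0.003,0.005,-0.05,0,0,0,1],[-0.003,0.005,-0.2,0,0,0,1],[-0.003,0.005,-0.36,0,0,0,1],[-0.2,0.005,-0.4,0,0,0,1],[-0.4,0.005,-0.4,0,0,0,1],[-0.47,0,-0.4,0,0,0,1],[-0.47,0,-0.4,0,0,0,1]]}}

```text
t: 12.45
tool_pos: [497.4, 157.0, 368.7]
ee_rot: [[1.0, 0.001, -0.001], [0.001, -1.0, 0.0], [-0.001, -0.0, -1.0]]
force: [0.8, 0.5, -0.5]
width: 87.9
gripper_force: 0.0
```

```bash
python3 -c "
from h import *
scan(); wristcups('w7',128);go((417.5,223,38.3))"
```

```text
scene (262, 253, 34, 37) [440.2 -85. ] 2.5 | z96: [ 471.4 -100.4]
scene (421, 235, 41, 49) [579.1 208. ] 6.0 | z96: [601.8 174.7]
scene (380, 186, 31, 32) [421.5 221.2] 4.7 | z96: [455.7 187.4]
side (276, 357, 41, 47) [415.1 225.6] 2.6 | z96: [401.2 257.7]
side (182, 260, 42, 53) [662.   89.7] 14.6 | z96: [633.7 129.7]
side (334, 237, 34, 36) [435.5 -79.5] 10.5 | z96: [419.7 -29.6]
cup (197, 279, 79, 68) [473.5 206.7] 2.1
cup (551, 256, 89, 57) [500.1  -3.7] 2.6
cup (254, 0, 130, 110) [613.8 154.4] 0.7
grasp pt [501.9 156.9 221.1] shift/250: [-0.34  -0.264  0.73 ] yaw deg -0.07 z [ 0.003  0.001 -1.   ]
```

Call:
{"op": "carry_out", "data": {"motion": [[-0.11,-0.09,0.05,0,0,0,1],[-0.22,-0.18,0.12,0,0,0,1],[-0.336,-0.264,0.2,0,0,0,1],[-0.336,-0.264,0.3,0,0,0,1],[-0.336,-0.264,0.42,0,0,0,1],[-0.336,-0.264,0.54,0,0,0,1],[-0.336,-0.264,0.65,0,0,0,1],[-0.336,-0.264,0.71,0,0,0,1],[-0.336,-0.264,0.73,0,0,0,1],[-0.336,-0.264,0.73,0,0,0,1],[-0.336,-0.264,0.73,0,0,0,0.5],[-0.336,-0.264,0.73,0,0,0,0.5]]}}

```text
t: 13.8
tool_pos: [416.6, 222.9, 185.5]
ee_rot: [[1.0, -0.001, 0.002], [-0.001, -1.0, 0.001], [0.002, -0.001, -1.0]]
force: [0.1, -0.3, -0.8]
width: 74.2
gripper_force: 0.0
```

Call:
{"op": "carry_out", "data": {"motion": [[0,0,0,0,0,0,0.5],[0,0,0,0,0,0,0.5],[0,0,0,0,0,0,0.5],[0,0,0,0,0,0,0.5]]}}

```text
t: 14.2
tool_pos: [416.4, 223.2, 185.4]
ee_rot: [[1.0, -0.0, 0.002], [-0.0, -1.0, 0.001], [0.002, -0.001, -1.0]]
force: [1.0, 1.1, 6.3]
width: 65.2
gripper_force: 20.0
```

```bash
python3 -c "
from h import *
print(get_obs()['width']);go((500,155.5,225));"
```

```text
65.2042313986164
grasp pt [416.7 223.4  38.4] shift/250: [ 0.335  0.271 -0.746] yaw deg -0.02 z [ 0.002  0.001 -1.   ]
```

Call:
{"op": "carry_out", "data": {"motion": [[0,0,-0.05,0,0,0,0.5],[0,0,-0.15,0,0,0,0.5],[0,0,-0.3,0,0,0,0.5],[0,0,-0.46,0,0,0,0.5],[0.05,0.04,-0.6,0,0,0,0.5],[0.15,0.12,-0.72,0,0,0,0.5],[0.25,0.2,-0.746,0,0,0,0.5],[0.335,0.271,-0.746,0,0,0,0.5],[0.335,0.271,-0.746,0,0,0,0.5],[0.335,0.271,-0.746,0,0,0,0.5]]}}

```text
t: 15.2
tool_pos: [498.9, 154.1, 371.1]
ee_rot: [[1.0, -0.003, -0.002], [-0.003, -1.0, -0.001], [-0.002, 0.001, -1.0]]
force: [-1.3, 0.8, -3.4]
width: 65.5
gripper_force: 20.0
```

```bash
python3 -c "
from h import *
held(); topcup(128,'w8');go((615,155,148.4));print(get_obs()['width'])"
```

```text
held (228, 389, 175, 45) 111 offset [-0.6 -0.6] 0.23
cup (229, 389, 174, 45) [401.4 155. ] 10.1
cup (547, 250, 93, 53) [498.6 -10. ] 3.3
cup (214, 232, 203, 114) [462.4 162.9] 14.0
cup (250, 0, 129, 104) [613.3 154.2] 0.8
grasp pt [497.9 155.5 223.8] shift/250: [0.469 0.002 0.301] yaw deg 0.03 z [-0.003 -0.    -1.   ]
65.80168494997821
```

Call:
{"op": "carry_out", "data": {"motion": [[0.1,0,0,0,0,0,0.5],[0.22,0,0,0,0,0,0.5],[0.36,0,0,0,0,0,0.5],[0.469,0,0,0,0,0,0.5],[0.469,0,0.05,0,0,0,0.5],[0.469,0,0.14,0,0,0,0.5],[0.469,0,0.18,0,0,0,0.5],[0.469,0,0.21,0,0,0,0.5],[0.469,0,0.24,0,0,0,0.5],[0.469,0,0.27,0,0,0,0.5],[0.469,0,0.288,0,0,0,0.5],[0.469,0,0.288,0,0,0,0.5]]}}

```text
t: 16.5
tool_pos: [616.7, 154.8, 298.7]
ee_rot: [[1.0, -0.001, -0.001], [-0.001, -1.0, -0.0], [-0.001, 0.0, -1.0]]
force: [-0.7, 0.3, -2.9]
width: 65.4
gripper_force: 20.0
```

```bash
python3 -c "
from h import *
o=get_obs();print(o['force'],o['wrist_torque']);go((615.5,155.2,148.4))"
```

```text
[-0.72102753  0.34928175 -2.94096913] [0.00180241 0.01739573 0.03699855]
grasp pt [616.6 154.7 151.7] shift/250: [-0.004 -0.002  0.013] yaw deg -0.04 z [-0.001 -0.    -1.   ]
```

Call:
{"op": "carry_out", "data": {"motion": [[-0.003,-0.002,0.008,0,0,0,0.5],[-0.003,-0.002,0.013,0,0,0,0.5],[-0.003,-0.002,0.013,0,0,0,1],[-0.003,-0.002,0.013,0,0,0,1],[-0.003,-0.002,0.013,0,0,0,1],[-0.003,-0.002,-0.05,0,0,0,1],[-0.003,-0.002,-0.2,0,0,0,1],[-0.003,0,-0.36,0,0,0,1],[-0.2,0,-0.4,0,0,0,1],[-0.4,0,-0.4,0,0,0,1],[-0.465,0,-0.4,0,0,0,1],[-0.465,0,-0.4,0,0,0,1]]}}

```text
t: 17.7
tool_pos: [498.3, 155.1, 400.0]
ee_rot: [[1.0, 0.001, -0.002], [0.001, -1.0, 0.0], [-0.002, -0.0, -1.0]]
force: [0.3, -0.7, -0.2]
width: 88.0
gripper_force: 0.0
```

```bash
python3 -c "
from h import *
scan(); wristcups('w9',160);go((437.5,-83,38.4))"
```

```text
scene (262, 253, 34, 37) [439.9 -85.6] 1.8 | z96: [ 471.  -101.1]
scene (421, 224, 46, 60) [559.  236.9] 16.2 | z96: [583.7 203.2]
side (179, 246, 45, 67) [679.6  61.1] 29.3 | z96: [651.4 101.7]
side (335, 237, 34, 36) [436.7 -78.6] 6.9 | z96: [421.6 -28.6]
cup (531, 247, 94, 70) [499.    1.7] 1.9
cup (250, 0, 129, 114) [613.  154.4] 0.9
grasp pt [502.4 155.  252.7] shift/250: [-0.261  0.953  0.856] yaw deg -0.07 z [ 0.003  0.001 -1.   ]
```

Call:
{"op": "carry_out", "data": {"motion": [[-0.04,0.1,0,0,0,0,1],[-0.08,0.26,0.03,0,0,0,1],[-0.12,0.42,0.08,0,0,0,1],[-0.16,0.58,0.14,0,0,0,1],[-0.2,0.74,0.2,0,0,0,1],[-0.24,0.88,0.28,0,0,0,1],[-0.258,0.955,0.38,0,0,0,1],[-0.258,0.955,0.52,0,0,0,1],[-0.258,0.955,0.66,0,0,0,1],[-0.258,0.955,0.78,0,0,0,1],[-0.258,0.955,0.84,0,0,0,1],[-0.258,0.955,0.856,0,0,0,1]]}}

```text
t: 19.05
tool_pos: [445.6, -86.2, 189.3]
ee_rot: [[1.0, -0.002, -0.012], [-0.002, -1.0, 0.002], [-0.012, -0.002, -1.0]]
force: [0.1, 0.2, 0.4]
width: 87.9
gripper_force: 0.0
```

Call:
{"op": "carry_out", "data": {"motion": [[0,0,0,0,0,0,1],[0,0,0,0,0,0,0.5],[0,0,0,0,0,0,0.5],[0,0,0,0,0,0,0.5],[0,0,0,0,0,0,0.5],[0,0,0,0,0,0,0.5],[0,0,0,0,0,0,0.5]]}}

```text
t: 19.75
tool_pos: [444.0, -85.1, 192.2]
ee_rot: [[1.0, -0.0, -0.011], [-0.0, -1.0, 0.002], [-0.011, -0.002, -1.0]]
force: [0.6, 2.2, 3.4]
width: 66.5
gripper_force: 20.0
```

```bash
python3 -c "
from h import *
print(get_obs()['width']);go((500,155.5,255));"
```

```text
66.52514768955774
grasp pt [442.4 -84.7  45.2] shift/250: [ 0.221 -0.963 -0.839] yaw deg -0.01 z [-0.011  0.002 -1.   ]
```

```bash
python3 -c "
from h import *
o=get_obs();print(o['joint_pos'].round(3),o['force'],o['wrist_torque'])
im=optics.snapshot('side');cv2.imwrite('pics/s10.png',cv2.resize(im[150:400,130:530],None,fx=2,fy=2)[:,:,::-1])"
```

```text
[ 0.099  0.9   -0.019  2.212  0.312  0.043 -1.795] [0.55372609 2.20918553 3.44511065] [ 0.38362444 -0.1584183   0.00511356]
```

View pics/s10.png

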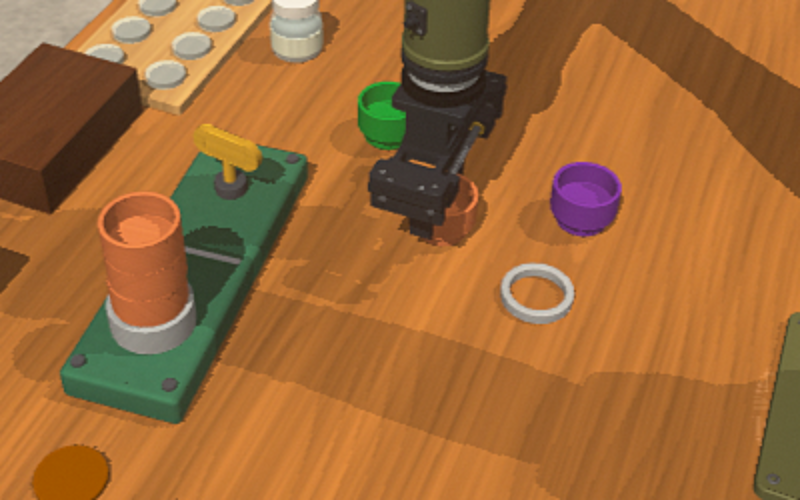

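The arm stopped at joint 6's lower limit, so the grasp is a few mm off centre but on the bowl. I'll grip a bit harder, lift, and measure the offset.

Call:
{"op": "carry_out", "data": {"motion": [[0,0,0,0,0,0,0.5],[0,0,0,0,0,0,0.5],[0,0,-0.05,0,0,0,0.5],[0.02,0,-0.1,0,0,0,0.5],[0.04,0,-0.2,0,0,0,0.5],[0.06,0,-0.32,0,0,0,0.5],[0.08,0,-0.46,0,0,0,0.5],[0.12,0,-0.6,0,0,0,0.5],[0.16,0,-0.72,0,0,0,0.5],[0.22,0,-0.83,0,0,0,0.5],[0.22,0,-0.83,0,0,0,0.5]], "squeeze": 30}}

```text
t: 20.9
tool_pos: [503.1, -86.4, 401.2]
ee_rot: [[1.0, -0.002, -0.004], [-0.002, -1.0, 0.001], [-0.004, -0.001, -1.0]]
force: [0.8, -0.4, -3.4]
width: 66.1
gripper_force: 30.0
```

```bash
python3 -c "
from h import *
o=get_obs();print(o['joint_pos'].round(3),o['force'],o['width']);go((500,155.5,255));held('w10',5)"
```

```text
[ 0.236  0.551 -0.244  1.907  0.194  0.711 -1.695] [ 0.83400532 -0.37187714 -3.37352208] 66.09298407626946
grasp pt [502.5 -86.3 254.2] shift/250: [-0.012 -0.967 -0.002] yaw deg -0.12 z [-0.004  0.001 -1.   ]
held (232, 389, 165, 45) 127 offset [-5.8 -0.6] 0.22
```

View pics/w10.png

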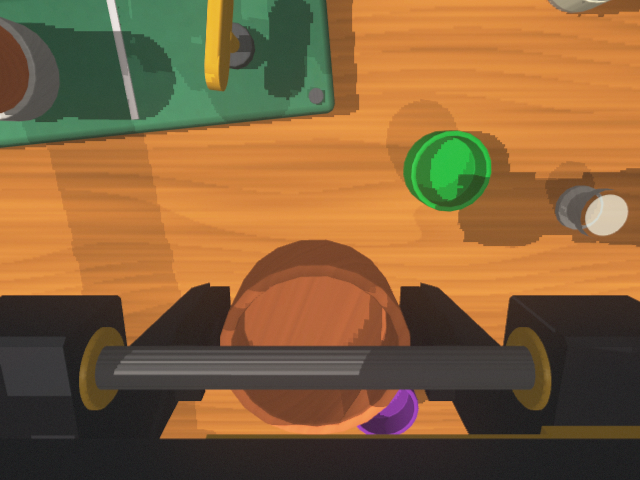

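The lap is held level, with an x offset of -5.8 mm. Next I'll carry it to the stack.

Call:
{"op": "carry_out", "data": {"motion": [[-0.002,-0.08,0,0,0,0,0.5],[-0.005,-0.22,0,0,0,0,0.5],[-0.01,-0.38,0,0,0,0,0.5],[-0.01,-0.54,0,0,0,0,0.5],[-0.01,-0.7,0,0,0,0,0.5],[-0.01,-0.84,0,0,0,0,0.5],[-0.01,-0.94,0,0,0,0,0.5],[-0.01,-0.967,0,0,0,0,0.5],[-0.01,-0.967,0,0,0,0,0.5],[-0.01,-0.967,0,0,0,0,0.5]]}}

```text
t: 21.95
tool_pos: [498.3, 153.8, 397.9]
ee_rot: [[1.0, -0.003, -0.015], [-0.003, -1.0, -0.001], [-0.015, 0.001, -1.0]]
force: [0.1, 0.7, -4.0]
width: 66.0
gripper_force: 30.0
```

```bash
python3 -c "
from h import *
held(None,5); topcup(160,'w11');go((620.3,155.5,187.2))"
```

```text
held (233, 389, 164, 45) 127 offset [-6.  -0.7] 0.21
cup (234, 389, 163, 45) [403.4 153.1] 8.0
cup (220, 240, 191, 106) [462.7 160.8] 12.4
cup (243, 0, 134, 101) [612.3 154.5] 1.1
grasp pt [496.7 153.7 251.6] shift/250: [ 0.498 -0.009  0.251] yaw deg -0.22 z [-0.013 -0.    -1.   ]
```

Call:
{"op": "carry_out", "data": {"motion": [[0.1,-0.003,0,0,0,0,0.5],[0.22,-0.005,0,0,0,0,0.5],[0.36,-0.008,0,0,0,0,0.5],[0.46,-0.008,0,0,0,0,0.5],[0.497,-0.008,0,0,0,0,0.5],[0.497,-0.008,0.04,0,0,0,0.5],[0.497,-0.008,0.08,0,0,0,0.5],[0.497,-0.008,0.11,0,0,0,0.5],[0.497,-0.008,0.13,0,0,0,0.5],[0.497,-0.008,0.13,0,0,0,0.5]]}}

```text
t: 23.05
tool_pos: [621.8, 158.0, 364.3]
ee_rot: [[1.0, -0.0, -0.014], [-0.0, -1.0, 0.001], [-0.014, -0.001, -1.0]]
force: [-0.5, 0.4, -2.9]
width: 66.1
gripper_force: 30.0
```

```bash
python3 -c "
from h import *
o=get_obs();print(o['force'],o['wrist_torque']);go((620.3,155.5,187.2))"
```

```text
[-0.46819704  0.38499681 -2.92527056] [ 0.02220857 -0.0345485  -0.01412137]
grasp pt [619.7 158.1 217.3] shift/250: [0.004 0.011 0.12 ] yaw deg -0.0 z [-0.014  0.001 -1.   ]
```

Call:
{"op": "carry_out", "data": {"motion": [[-0.004,0.011,0,0,0.009,0,0.5],[-0.004,0.011,0,0,0.009,0,0.5],[-0.004,0.011,0.02,0,0.009,0,0.5],[-0.004,0.011,0.04,0,0.009,0,0.5],[-0.004,0.011,0.06,0,0.009,0,0.5],[-0.004,0.011,0.08,0,0.009,0,0.5],[-0.004,0.011,0.1,0,0.009,0,0.5],[-0.004,0.011,0.108,0,0.009,0,0.5],[-0.004,0.011,0.108,0,0.009,0,0.5]]}}

```text
t: 23.95
tool_pos: [621.2, 155.2, 337.8]
ee_rot: [[1.0, -0.001, 0.001], [-0.001, -1.0, 0.002], [0.001, -0.002, -1.0]]
force: [0.0, -0.2, -3.3]
width: 66.3
gripper_force: 30.0
```

```bash
python3 -c "
from h import *
o=get_obs();print(o['force'],o['wrist_torque']);go((620.3,155.5,187.2))"
```

```text
[ 0.02307986 -0.21025469 -3.27601319] [-0.00721999 -0.0476155   0.00212784]
grasp pt [621.4 155.4 190.8] shift/250: [-0.004 -0.     0.014] yaw deg -0.04 z [ 0.001  0.002 -1.   ]
```

Call:
{"op": "carry_out", "data": {"motion": [[-0.003,0,0.008,0,0,0,0.5],[-0.003,0,0.014,0,0,0,0.5],[-0.003,0,0.014,0,0,0,1],[-0.003,0,0.014,0,0,0,1],[-0.003,0,0.014,0,0,0,1],[-0.003,0,-0.05,0,0,0,1],[-0.003,0,-0.16,0,0,0,1],[-0.003,0,-0.28,0,0,0,1],[-0.15,-0.15,-0.3,0,0,0,1],[-0.3,-0.3,-0.3,0,0,0,1],[-0.45,-0.4,-0.3,0,0,0,1],[-0.48,-0.4,-0.3,0,0,0,1]]}}

```text
t: 25.15
tool_pos: [496.1, 260.8, 414.1]
ee_rot: [[1.0, 0.01, -0.001], [0.01, -1.0, 0.006], [-0.001, -0.006, -1.0]]
force: [1.1, 0.4, -0.1]
width: 87.9
gripper_force: 0.0
```

```bash
cat > wt.py <<'E'
from h import *
import sys
for n,b,zb in (("scene",(430,170,510,250),None),("side",(140,370,260,470),None)):
    im=optics.snapshot(n); H=hsv(im); cv2.imwrite(f"pics/{n}_last.png",im[:,:,::-1])
    k=np.zeros(H.shape[:2],bool); k[b[1]:b[3],b[0]:b[2]]=1
    for c in comps(k&(H[...,2]<115)&(H[...,1]<70),150):
        x,y,w,h=cv2.boundingRect(c); print(n,(x,y,w,h),plane(n,[[x+w/2-.5,c[np.isin(c[:,0],[x,x+w-1]),1].mean()]],21).round(1))
E
python3 wt.py; python3 -c "
from h import *
wristcups('w12',192);go((520.5,345.5,120))
b=cv2.imread('pics/side_last.png')[150:450,100:400];cv2.imwrite('pics/s12.png',cv2.resize(b,(600,600)))"
```

```text
scene (455, 193, 29, 30) [[518.3 348.4]]
side (178, 402, 44, 44) [[520.6 346.1]]
cup (406, 0, 204, 113) [606.7 167.1] 8.6
grasp pt [502.1 255.1 266.7] shift/250: [ 0.071 -0.361  0.588] yaw deg -0.03 z [ 0.004  0.001 -1.   ]
```

View pics/s12.png

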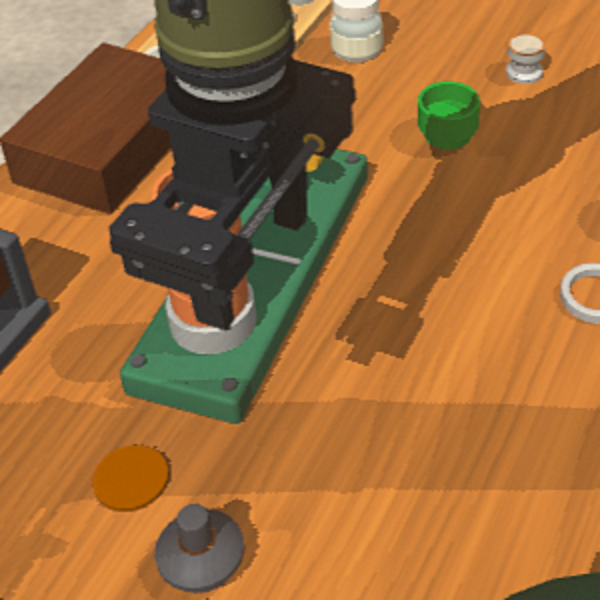

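Call:
{"op": "carry_out", "data": {"motion": [[-0.08,-0.12,0.1,0,0,0,1],[-0.16,-0.24,0.2,0,0,0,1],[-0.22,-0.36,0.3,0,0,0,1],[-0.22,-0.36,0.4,0,0,0,1],[-0.22,-0.36,0.4,0,0,0,1],[-0.22,-0.36,0.4,0,0,0,1]]}}

```text
t: 25.9
tool_pos: [448.5, 343.8, 313.3]
ee_rot: [[1.0, -0.004, 0.003], [-0.004, -1.0, 0.0], [0.003, -0.0, -1.0]]
force: [-0.7, 0.9, 0.0]
width: 88.4
gripper_force: 0.0
```

```bash
python3 wt.py; python3 -c "
from h import *
go((519.5,347,51))
im=optics.snapshot('wrist')
a=cv2.imread('pics/scene_last.png')[180:330,380:500];b=cv2.imread('pics/side_last.png')[190:350,140:260]
r=lambda q,w:cv2.resize(q,(w,300))
cv2.imwrite('pics/s13.png',np.vstack([np.hstack([r(a,240),r(b,240)]),cv2.resize(im[:,:,::-1],(480,300))]))"
```

```text
scene (455, 194, 29, 29) [[518.3 348.4]]
side (163, 370, 70, 76) [[552.9 298. ]]
grasp pt [449.2 344.6 167.4] shift/250: [ 0.279 -0.01   0.467] yaw deg -0.25 z [ 0.005  0.003 -1.   ]
```

View pics/s13.png

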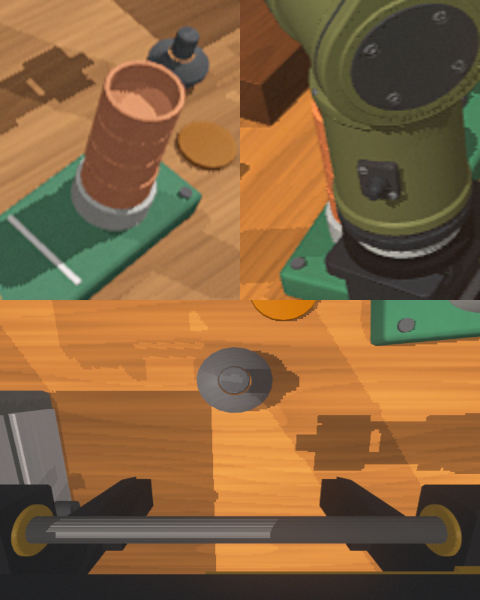

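The scene crop shows four evenly nested laps standing upright. The wrist view shows the weight with its knob top near wrist pixel (311,126). I'll measure the knob and the flange there.

```bash
python3 -c "
from h import *
o=get_obs(); im=optics.snapshot('wrist'); H=hsv(im)
k=np.zeros(H.shape[:2],bool); k[60:200,240:385]=1
c=max(comps(k&(H[...,1]<70)&(H[...,2]<140),300),key=cv2.contourArea); hm=np.zeros((480,640),np.uint8); cv2.fillConvexPoly(hm,cv2.convexHull(c),255); c=comps(hm>0,100)[0]
l,r=c[c[:,0].argmin()],c[c[:,0].argmax()]; lo=c[c[:,1]>max(l[1],r[1])]
print(cv2.boundingRect(c),circ(plane('wrist',lo,24,o),33),plane('wrist',[[311,126]],66,o)); go((519.5,347,51),o=o)"
```

```text
(263, 76, 101, 104) (array([519.50015498, 345.50171609]), np.float64(0.28748309065941746)) [[519.48512023 346.29670908]]
grasp pt [448.9 344.8 167.6] shift/250: [ 0.28  -0.008  0.468] yaw deg -0.22 z [ 0.005  0.003 -1.   ]
```

Call:
{"op": "carry_out", "data": {"motion": [[0.1,-0.002,0,0,0,0,0.6],[0.2,-0.004,0,0,0,0,0.6],[0.282,-0.004,0,0,0,0,0.6],[0.282,-0.004,0.05,0,0,0,0.6],[0.282,-0.004,0.14,0,0,0,0.6],[0.282,-0.004,0.24,0,0,0,0.6],[0.282,-0.004,0.34,0,0,0,0.6],[0.282,-0.004,0.41,0,0,0,0.6],[0.282,-0.004,0.446,0,0,0,0.6],[0.282,-0.004,0.446,0,0,0,0.6]], "squeeze": 35}}

```text
t: 27.1
tool_pos: [516.2, 346.3, 200.8]
ee_rot: [[1.0, -0.0, -0.0], [-0.0, -1.0, 0.0], [-0.0, -0.0, -1.0]]
force: [-0.2, 0.8, 0.3]
width: 53.0
gripper_force: 0.0
```

```bash
python3 -c "
from h import *
o=get_obs();print(o['force'],o['width']);go((519.5,345.8,56))"
```

```text
[-0.20372781  0.76802118  0.33234409] 52.96879313475748
grasp pt [516.1 346.3  53.8] shift/250: [ 0.013  0.002 -0.009] yaw deg -0.02 z [-0.  0. -1.]
```

Call:
{"op": "carry_out", "data": {"motion": [[0.013,0.002,-0.008,0,0,0,0.6],[0.013,0.002,-0.008,0,0,0,0.1],[0.013,0.002,-0.008,0,0,0,0.1],[0.013,0.002,-0.008,0,0,0,0.1],[0.013,0.002,-0.008,0,0,0,0.1],[0.013,0.002,-0.008,0,0,0,0.1],[0.013,0.002,-0.008,0,0,0,0.1],[0.013,0.002,-0.008,0,0,0,0.1]]}}

```text
t: 27.9
tool_pos: [520.5, 345.9, 204.3]
ee_rot: [[1.0, -0.001, 0.002], [-0.001, -1.0, 0.002], [0.002, -0.002, -1.0]]
force: [0.1, -1.5, 4.2]
width: 22.8
gripper_force: 35.0
```

```bash
python3 -c "
from h import *
o=get_obs();print(o['force'],o['width']);go((500,156,280))"
```

```text
[ 0.06139393 -1.49691427  4.2253763 ] 22.764268916531368
grasp pt [520.9 346.2  57.3] shift/250: [-0.081  0.759 -0.892] yaw deg -0.05 z [ 0.002  0.002 -1.   ]
```

Call:
{"op": "carry_out", "data": {"motion": [[0,0,-0.05,0,0,0,0.1],[0,0,-0.18,0,0,0,0.1],[0,0,-0.34,0,0,0,0.1],[0,0,-0.5,0,0,0,0.1],[0,0,-0.66,0,0,0,0.1],[0,0.08,-0.8,0,0,0,0.1],[-0.03,0.22,-0.9,0,0,0,0.1],[-0.06,0.38,-0.91,0,0,0,0.1],[-0.08,0.54,-0.91,0,0,0,0.1],[-0.08,0.68,-0.91,0,0,0,0.1],[-0.08,0.76,-0.91,0,0,0,0.1],[-0.08,0.76,-0.91,0,0,0,0.1]]}}

```text
t: 29.1
tool_pos: [499.4, 151.3, 430.7]
ee_rot: [[1.0, -0.007, -0.0], [-0.007, -1.0, -0.002], [-0.0, 0.002, -1.0]]
force: [0.6, -0.0, -5.6]
width: 23.0
gripper_force: 35.0
```

```bash
python3 -c "
from h import *
o=get_obs();print(o['force'],o['width'],o['joint_pos'].round(2)); wristcups('w14',192);go((617,156,245))"
```

```text
[ 0.55600411 -0.02776193 -5.5641858 ] 22.952341659620465 [-0.24  0.52 -0.22  1.84  0.16  0.8  -2.12]
cup (241, 0, 128, 112) [612. 153.] 1.8
grasp pt [499.6 154.  283.8] shift/250: [ 0.469 -0.01   0.156] yaw deg -0.22 z [ 0.001  0.001 -1.   ]
```

View pics/w14.png

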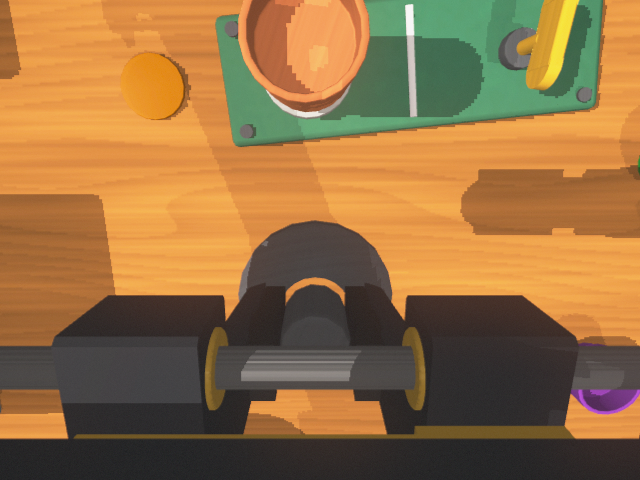

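The wrist view shows the held weight vertical and the top lap's rim at about (305,40). Now I'll insert it.

Call:
{"op": "carry_out", "data": {"motion": [[0.1,-0.005,0,0,0,0,0.1],[0.22,-0.005,0,0,0,0,0.1],[0.36,-0.005,0,0,0,0,0.1],[0.465,-0.005,0,0,0,0,0.1],[0.465,-0.005,0.04,0,0,0,0.1],[0.465,-0.005,0.09,0,0,0,0.1],[0.465,-0.005,0.12,0,0,0,0.1],[0.465,-0.005,0.14,0,0,0,0.1],[0.465,-0.005,0.16,0,0,0,0.1],[0.465,-0.005,0.17,0,0,0,0.1],[0.465,-0.005,0.17,0,0,0,0.1]]}}

```text
t: 30.25
tool_pos: [616.0, 156.9, 388.7]
ee_rot: [[1.0, -0.001, 0.002], [-0.001, -1.0, 0.002], [0.002, -0.002, -1.0]]
force: [-0.8, -0.5, -5.1]
width: 23.1
gripper_force: 35.0
```

```bash
python3 -c "
from h import *
o=get_obs();print(o['force'],o['wrist_torque'],o['width']);go((615.8,155.3,231.3))"
```

```text
[-0.80650768 -0.50454473 -5.09526089] [-0.00271679  0.03089941 -0.01005692] 23.067391327159672
grasp pt [616.3 157.1 241.7] shift/250: [-0.002  0.007  0.041] yaw deg -0.04 z [ 0.002  0.002 -1.   ]
```

Call:
{"op": "carry_out", "data": {"motion": [[-0.002,0.006,0.015,0,0,0,0.1],[-0.002,0.006,0.03,0,0,0,0.1],[-0.002,0.006,0.04,0,0,0,0.1],[-0.002,0.006,0.04,0,0,0,0.1],[-0.002,0.006,0.04,0,0,0,0.6],[-0.002,0.006,0.04,0,0,0,0.6],[-0.002,0.006,0.04,0,0,0,0.6],[-0.002,0.006,0.04,0,0,0,0.6],[-0.002,0.006,-0.05,0,0,0,0.6],[-0.002,0.006,-0.2,0,0,0,0.6],[-0.002,0.006,-0.25,0,0,0,0.6],[-0.002,0.006,-0.25,0,0,0,0.6]]}}

```text
t: 31.45
tool_pos: [616.1, 155.5, 453.5]
ee_rot: [[1.0, -0.001, 0.007], [-0.001, -1.0, 0.004], [0.007, -0.004, -1.0]]
force: [-0.3, 0.5, 0.1]
width: 52.6
gripper_force: 0.0
```

```bash
python3 -c "
from h import *
o=get_obs();print(o['force'],o['width'],o['joint_pos'].round(2));go((560,-24,250))"
```

```text
[-0.33588741  0.52590164  0.06272177] 52.55995058158128 [-0.2   0.65 -0.22  1.47  0.16  1.02 -2.03]
grasp pt [617.1 156.  306.5] shift/250: [-0.229  0.721  0.222] yaw deg -0.06 z [ 0.007  0.004 -1.   ]
```

Call:
{"op": "carry_out", "data": {"motion": [[-0.03,0.08,0,0,0,0,0.5],[-0.08,0.22,0,0,0,0,0.5],[-0.12,0.38,0,0,0,0,0.5],[-0.17,0.54,0.08,0,0,0,0.5],[-0.22,0.66,0.16,0,0,0,0.5],[-0.27,0.72,0.24,0,0,0,0.5],[-0.27,0.72,0.3,0,0,0,0.5],[-0.27,0.72,0.3,0,0,0,0.5],[-0.27,0.72,0.3,0,0,0,0.5]]}}

```text
t: 32.35
tool_pos: [548.0, -24.1, 375.1]
ee_rot: [[1.0, 0.0, 0.001], [0.0, -1.0, 0.002], [0.001, -0.002, -1.0]]
force: [-0.1, -0.1, 0.9]
width: 44.0
gripper_force: 0.0
```

```bash
cat > key.py <<'E'
from h import *
o=get_obs(); im=optics.snapshot("wrist"); H=hsv(im); print(o["t"],o["joint_pos"].round(2))
m=(H[...,0]>15)&(H[...,0]<30)&(H[...,1]>150)&(H[...,2]>60); m[300:]=0
for c in comps(m,150):
    print(cv2.boundingRect(c))
    for z in (76,92,104):
        r=cv2.minAreaRect(plane("wrist",c,z,o).astype(np.float32)); print(z,np.round(r[0],1),np.round(r[1],1),round(r[2],1))
go((634.5,-23.5,92))
a=im[:300,120:520]; s=optics.snapshot("side")[190:350,140:300]; 
cv2.imwrite("pics/k1.png",np.hstack([cv2.resize(a,(500,375)),cv2.resize(s,(300,375))])[:,:,::-1])
E
python3 key.py
```

```text
32.35 [ 0.09  0.63 -0.22  1.83  0.2   0.7  -1.81]
(17, 266, 93, 10)
76 [517.6 161. ] [ 6.4 68.1] 1.1
92 [523.1 150.4] [ 6.  64.2] 1.1
104 [527.2 142.4] [ 5.8 61.2] 1.1
(559, 265, 43, 10)
76 [ 518.4 -218. ] [30.9  6.9] 90.0
92 [ 523.8 -206.9] [29.2  6.5] 90.0
104 [ 527.9 -198.6] [27.8  6.2] 90.0
(566, 255, 63, 9)
76 [ 526.4 -228.9] [45.2  6.1] 90.0
92 [ 531.4 -217.2] [42.6  5.7] 90.0
104 [ 535.1 -208.4] [40.7  5.5] 90.0
(238, 254, 257, 28)
76 [517.6 -61.1] [ 19.8 186.4] 2.2
92 [523.1 -59. ] [ 18.7 175.8] 2.2
104 [527.2 -57.5] [ 17.8 167.8] 2.2
(0, 254, 106, 14)
76 [525.4 167. ] [77.   9.9] 90.0
92 [530.5 156. ] [72.6  9.4] 90.0
104 [534.2 147.8] [69.3  8.9] 90.0
(327, 164, 145, 29)
76 [584.2 -81.7] [18.9 98.7] 1.6
92 [585.9 -78.5] [17.8 93.1] 1.6
104 [587.1 -76. ] [17.  88.8] 1.6
(469, 51, 162, 12)
76 [ 662.6 -174.2] [  6.2 102.9] 0.8
92 [ 659.8 -165.6] [ 5.9 97. ] 0.8
104 [ 657.6 -159.2] [ 5.6 92.6] 0.8
(301, 37, 28, 125)
76 [635.1 -23.8] [11.6 77.5] 82.4
92 [633.8 -23.9] [11.  73.1] 82.4
104 [632.9 -23.9] [10.5 69.7] 82.4
grasp pt [548.7 -23.5 228.8] shift/250: [0.342 0.001 0.548] yaw deg 0.02 z [ 0.002  0.002 -1.   ]
```

View pics/k1.png

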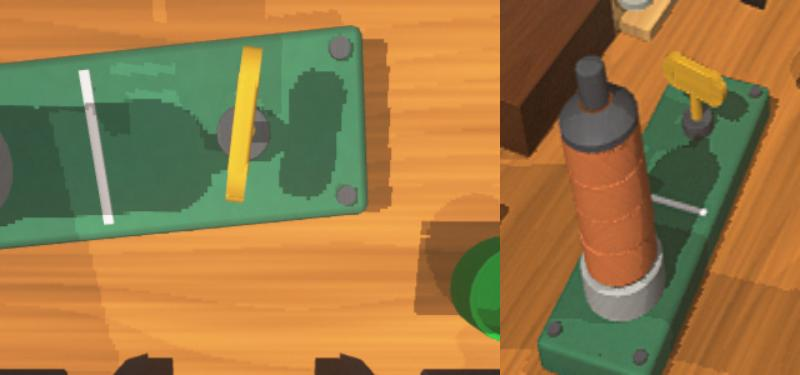

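The side crop shows the weight seated in the four-lap stack. The key blade is at (633.8,-23.9) with yaw -7.6° and a visible width of 73 mm, as expected. Next I'll turn the tool counter-clockwise by 172.4° above the key.

Call:
{"op": "carry_out", "data": {"motion": [[0.06,0,0,0,0,-0.09,0.5],[0.14,0,0,0,0,-0.18,0.5],[0.24,0,0,0,0,-0.27,0.5],[0.34,0,0,0,0,-0.36,0.5],[0.34,0,0,0,0,-0.45,0.5],[0.34,0,0,0,0,-0.54,0.5],[0.34,0,0,0,0,-0.63,0.5],[0.34,0,0,0,0,-0.72,0.5],[0.34,0,0,0,0,-0.81,0.5],[0.34,0,0,0,0,-0.9,0.5],[0.34,0,0,0,0,-0.957,0.5],[0.34,0,0,0,0,-0.957,0.5]], "squeeze": 40}}

```text
t: 33.65
tool_pos: [633.4, -24.4, 376.5]
ee_rot: [[0.068, 0.998, 0.003], [0.998, -0.068, 0.002], [0.003, 0.003, -1.0]]
force: [-0.3, -0.2, 0.0]
width: 43.8
gripper_force: 0.0
```

Call:
{"op": "carry_out", "data": {"motion": [[0,0,0,0,0,-0.09,0.5],[0,0,0,0,0,-0.18,0.5],[0,0,0,0,0,-0.27,0.5],[0,0,0,0,0,-0.36,0.5],[0,0,0,0,0,-0.45,0.5],[0,0,0,0,0,-0.54,0.5],[0,0,0,0,0,-0.63,0.5],[0,0,0,0,0,-0.72,0.5],[0,0,0,0,0,-0.81,0.5],[0,0,0,0,0,-0.9,0.5],[0,0,0,0,0,-0.957,0.5],[0,0,0,0,0,-0.957,0.5]]}}

```text
t: 34.85
tool_pos: [633.3, -24.5, 376.1]
ee_rot: [[-0.991, 0.137, 0.002], [0.137, 0.991, 0.002], [-0.002, 0.002, -1.0]]
force: [-0.2, 0.2, -0.0]
width: 44.1
gripper_force: 0.0
```

```bash
python3 -c "
from h import *
o=get_obs();print(o['force'],o['width'],o['joint_pos'].round(2));go((633.8,-23.9,96))"
```

```text
[-0.24728336  0.21630876 -0.01648164] 44.0539584664773 [ 0.46  0.91 -1.01  1.55  0.82  1.15  0.71]
grasp pt [633.7 -24.2 229.1] shift/250: [0.001 0.    0.532] yaw deg 172.11 z [ 0.002  0.002 -1.   ]
```

Call:
{"op": "carry_out", "data": {"motion": [[0,0,0.1,0,0,0,0.5],[0,0,0.2,0,0,0,0.5],[0,0,0.3,0,0,0,0.5],[0,0,0.4,0,0,0,0.5],[0,0,0.48,0,0,0,0.5],[0,0,0.53,0,0,0,0.5],[0,0,0.54,0,0,0,0.5],[0,0,0.54,0,0,0,0],[0,0,0.54,0,0,0,0],[0,0,0.54,0,0,0,0],[0,0,0.54,0,0,0,0],[0,0,0.54,0,0,0,0]]}}

```text
t: 36.05
tool_pos: [633.7, -23.7, 241.7]
ee_rot: [[-0.991, 0.135, 0.004], [0.135, 0.991, 0.003], [-0.003, 0.004, -1.0]]
force: [0.4, 1.5, 1.8]
width: 9.8
gripper_force: 40.0
```

Call:
{"op": "carry_out", "data": {"motion": [[0,0,0,0,0,0,0],[0,0,0,0,0,0,0]]}}

```text
t: 36.25
tool_pos: [633.7, -23.7, 241.7]
ee_rot: [[-0.991, 0.135, 0.004], [0.135, 0.991, 0.003], [-0.003, 0.004, -1.0]]
force: [-0.2, 0.8, 5.1]
width: 9.9
gripper_force: 40.0
```

```bash
python3 -c "
from h import *
o=get_obs();print(o['force'],o['wrist_torque'],o['width'],o['gripper_force'],o['joint_pos'].round(2));go((633.8,-23.9,94))"
```

```text
[-0.24278594  0.77568422  5.1090902 ] [ 0.41430215 -0.1699574   0.10439443] 9.923817039543179 40.0006727152504 [ 0.42  1.07 -0.9   1.63  1.    0.96  0.58]
grasp pt [634.2 -23.2  94.7] shift/250: [ 0.001 -0.003  0.003] yaw deg 172.25 z [ 0.004  0.003 -1.   ]
```

Call:
{"op": "carry_out", "data": {"motion": [[0,0,0,0,0,0.05,0],[0,0,0,0,0,0.13,0],[0,0,0,0,0,0.22,0],[0,0,0,0,0,0.31,0],[0,0,0,0,0,0.4,0],[0,0,0,0,0,0.49,0],[0,0,0,0,0,0.58,0],[0,0,0,0,0,0.67,0],[0,0,0,0,0,0.76,0],[0,0,0,0,0,0.85,0],[0,0,0,0,0,0.94,0],[0,0,0,0,0,1,0]]}}

```text
t: 37.45
tool_pos: [633.6, -23.7, 241.7]
ee_rot: [[0.139, 0.99, 0.003], [0.99, -0.139, 0.003], [0.003, 0.003, -1.0]]
force: [0.4, 1.0, 4.2]
width: 9.9
gripper_force: 40.0
```

```bash
cat > st.py <<'E'
from h import *
o=get_obs();print(o['t'],'F',o['force'].round(1),'T',o['wrist_torque'].round(2),o['width'],o['joint_pos'].round(2));go((633.8,-23.9,94))
E
python3 st.py
```

```text
37.45 F [0.4 1.  4.2] T [ 0.16 -0.03  0.11] 9.90997206243498 [ 0.26  0.97 -0.56  1.64  0.7   0.74 -0.78]
grasp pt [634.1 -23.3  94.7] shift/250: [-0.003 -0.001  0.003] yaw deg 81.98 z [ 0.003  0.003 -1.   ]
```

Winding goes cleanly (torque about 0.1 N m). Next 90°.

Call:
{"op": "carry_out", "data": {"motion": [[0,0,0,0,0,0.05,0],[0,0,0,0,0,0.13,0],[0,0,0,0,0,0.22,0],[0,0,0,0,0,0.31,0],[0,0,0,0,0,0.4,0],[0,0,0,0,0,0.49,0],[0,0,0,0,0,0.58,0],[0,0,0,0,0,0.67,0],[0,0,0,0,0,0.76,0],[0,0,0,0,0,0.85,0],[0,0,0,0,0,0.94,0],[0,0,0,0,0,1,0]]}}

```text
t: 38.65
tool_pos: [633.6, -23.6, 241.7]
ee_rot: [[0.99, -0.139, 0.003], [-0.139, -0.99, 0.003], [0.003, -0.003, -1.0]]
force: [0.4, 0.8, 4.6]
width: 9.7
gripper_force: 40.0
```

```bash
python3 st.py
```

```text
38.65 F [0.4 0.8 4.6] T [0.32 0.14 0.14] 9.722892187885964 [ 0.05  0.91 -0.16  1.65  0.22  0.59 -1.94]
grasp pt [634.1 -23.3  94.7] shift/250: [-0.001  0.003  0.003] yaw deg -8.01 z [ 0.003  0.003 -1.   ]
```

Call:
{"op": "carry_out", "data": {"motion": [[0,0,0,0,0,0,0.4],[0,0,0,0,0,0,0.4],[0,0,0,0,0,0,0.4],[0,0,-0.1,0,0,0,0.4],[0,0,-0.2,0,0,0,0.4],[0,0,-0.2,0,0,-0.08,0.4],[0,0,-0.2,0,0,-0.17,0.4],[0,0,-0.2,0,0,-0.26,0.4],[0,0,-0.2,0,0,-0.35,0.4],[0,0,-0.2,0,0,-0.44,0.4],[0,0,-0.2,0,0,-0.5,0.4],[0,0,-0.2,0,0,-0.5,0.4]]}}

```text
t: 39.85
tool_pos: [633.0, -25.2, 290.5]
ee_rot: [[0.796, 0.605, 0.001], [0.605, -0.796, 0.002], [0.002, -0.001, -1.0]]
force: [-0.1, -0.6, 0.9]
width: 35.2
gripper_force: 0.0
```

Call:
{"op": "carry_out", "data": {"motion": [[0,0,0,0,0,-0.09,0.4],[0,0,0,0,0,-0.18,0.4],[0,0,0,0,0,-0.27,0.4],[0,0,0,0,0,-0.36,0.4],[0,0,0,0,0,-0.45,0.4],[0,0,0,0,0,-0.54,0.4],[0,0,0,0,0,-0.63,0.4],[0,0,0,0,0,-0.72,0.4],[0,0,0,0,0,-0.81,0.4],[0,0,0,0,0,-0.9,0.4],[0,0,0,0,0,-0.99,0.4],[0,0,0,0,0,-1,0.4]]}}

```text
t: 41.05
tool_pos: [633.1, -25.0, 290.4]
ee_rot: [[-0.604, 0.797, 0.001], [0.797, 0.604, 0.002], [0.001, 0.002, -1.0]]
force: [-0.0, 0.1, -0.4]
width: 35.2
gripper_force: 0.0
```

Call:
{"op": "carry_out", "data": {"motion": [[0,0,0,0,0,-0.09,0.4],[0,0,0,0,0,-0.18,0.4],[0,0,0,0,0,-0.27,0.4],[0,0,0,0,0,-0.36,0.4],[0,0,0,0,0,-0.45,0.4],[0,0,0,0,0,-0.5,0.4],[0,0,0,0,0,-0.5,0.4],[0,0,0,0,0,-0.5,0.4]]}}

```text
t: 41.85
tool_pos: [633.2, -24.6, 290.8]
ee_rot: [[-0.99, 0.14, 0.002], [0.14, 0.99, 0.002], [-0.002, 0.002, -1.0]]
force: [0.3, -0.6, 0.7]
width: 34.8
gripper_force: 0.0
```

```bash
python3 st.py; cp key.py k2.py; sed -i 's/m\[300:\]=0/m[300:]=0/' k2.py
```

```text
41.85 F [ 0.3 -0.6  0.7] T [ 0.02 -0.1   0.04] 34.84295604793081 [ 0.44  1.02 -0.96  1.61  0.94  1.04  0.62]
grasp pt [633.5 -24.3 143.8] shift/250: [-0.001  0.001  0.199] yaw deg 171.98 z [ 0.002  0.002 -1.   ]
```

Call:
{"op": "carry_out", "data": {"motion": [[0,0,0.06,0,0,0,0.4],[0,0,0.12,0,0,0,0.4],[0,0,0.17,0,0,0,0.4],[0,0,0.196,0,0,0,0.4],[0,0,0.196,0,0,0,0.4],[0,0,0.196,0,0,0,0],[0,0,0.196,0,0,0,0],[0,0,0.196,0,0,0,0],[0,0,0.196,0,0,0,0],[0,0,0.196,0,0,0,0],[0,0,0.196,0,0,0,0],[0,0,0.196,0,0,0,0]]}}

```text
t: 43.05
tool_pos: [633.7, -23.7, 242.6]
ee_rot: [[-0.991, 0.135, 0.003], [0.135, 0.991, 0.003], [-0.003, 0.004, -1.0]]
force: [-0.9, 2.0, 3.1]
width: 9.8
gripper_force: 40.0
```

```bash
python3 st.py
```

```text
43.05 F [-0.9  2.   3.1] T [ 0.56 -0.26 -0.01] 9.823645372322328 [ 0.43  1.08 -0.92  1.63  1.01  0.97  0.57]
grasp pt [634.2 -23.2  95.6] shift/250: [ 0.001 -0.003  0.006] yaw deg 172.24 z [ 0.003  0.003 -1.   ]
```

Call:
{"op": "carry_out", "data": {"motion": [[0,0,0,0,0,0.05,0],[0,0,0,0,0,0.13,0],[0,0,0,0,0,0.22,0],[0,0,0,0,0,0.31,0],[0,0,0,0,0,0.4,0],[0,0,0,0,0,0.49,0],[0,0,0,0,0,0.58,0],[0,0,0,0,0,0.67,0],[0,0,0,0,0,0.76,0],[0,0,0,0,0,0.85,0],[0,0,0,0,0,0.94,0],[0,0,0,0,0,1,0]]}}

```text
t: 44.25
tool_pos: [633.7, -23.7, 242.6]
ee_rot: [[0.139, 0.99, 0.003], [0.99, -0.139, 0.003], [0.003, 0.003, -1.0]]
force: [0.4, 3.4, 2.2]
width: 9.6
gripper_force: 40.0
```

Call:
{"op": "carry_out", "data": {"motion": [[0,0,0,0,0,0.05,0],[0,0,0,0,0,0.13,0],[0,0,0,0,0,0.22,0],[0,0,0,0,0,0.31,0],[0,0,0,0,0,0.4,0],[0,0,0,0,0,0.49,0],[0,0,0,0,0,0.58,0],[0,0,0,0,0,0.67,0],[0,0,0,0,0,0.76,0],[0,0,0,0,0,0.85,0],[0,0,0,0,0,0.94,0],[0,0,0,0,0,1,0]]}}

```text
t: 45.45
tool_pos: [633.7, -23.6, 242.6]
ee_rot: [[0.99, -0.139, 0.003], [-0.139, -0.99, 0.003], [0.003, -0.003, -1.0]]
force: [0.3, 2.7, 3.1]
width: 9.9
gripper_force: 40.0
```

```bash
python3 st.py
```

```text
45.45 F [0.3 2.7 3.1] T [0.41 0.06 0.11] 9.852138077556312 [ 0.07  0.91 -0.19  1.65  0.27  0.6  -1.98]
grasp pt [634.1 -23.3  95.6] shift/250: [-0.001  0.003  0.006] yaw deg -8.0 z [ 0.003  0.003 -1.   ]
```

Wound 360° so far. I'll regrasp for the remainder.

Call:
{"op": "carry_out", "data": {"motion": [[0,0,0,0,0,0,0.4],[0,0,0,0,0,0,0.4],[0,0,0,0,0,0,0.4],[0,0,-0.1,0,0,0,0.4],[0,0,-0.2,0,0,0,0.4],[0,0,-0.2,0,0,-0.08,0.4],[0,0,-0.2,0,0,-0.17,0.4],[0,0,-0.2,0,0,-0.26,0.4],[0,0,-0.2,0,0,-0.35,0.4],[0,0,-0.2,0,0,-0.44,0.4],[0,0,-0.2,0,0,-0.5,0.4],[0,0,-0.2,0,0,-0.5,0.4]]}}

```text
t: 46.65
tool_pos: [633.0, -25.3, 291.5]
ee_rot: [[0.796, 0.605, 0.001], [0.605, -0.796, 0.002], [0.002, -0.001, -1.0]]
force: [-0.3, 0.1, -0.4]
width: 35.3
gripper_force: 0.0
```

Call:
{"op": "carry_out", "data": {"motion": [[0,0,0,0,0,-0.09,0.4],[0,0,0,0,0,-0.18,0.4],[0,0,0,0,0,-0.27,0.4],[0,0,0,0,0,-0.36,0.4],[0,0,0,0,0,-0.45,0.4],[0,0,0,0,0,-0.54,0.4],[0,0,0,0,0,-0.63,0.4],[0,0,0,0,0,-0.72,0.4],[0,0,0,0,0,-0.81,0.4],[0,0,0,0,0,-0.9,0.4],[0,0,0,0,0,-0.99,0.4],[0,0,0,0,0,-1,0.4]]}}

```text
t: 47.85
tool_pos: [633.1, -25.1, 291.4]
ee_rot: [[-0.604, 0.797, 0.001], [0.797, 0.604, 0.002], [0.001, 0.002, -1.0]]
force: [0.4, 0.9, -0.3]
width: 35.3
gripper_force: 0.0
```

Call:
{"op": "carry_out", "data": {"motion": [[0,0,0,0,0,-0.09,0.4],[0,0,0,0,0,-0.18,0.4],[0,0,0,0,0,-0.27,0.4],[0,0,0,0,0,-0.36,0.4],[0,0,0,0,0,-0.45,0.4],[0,0,0,0,0,-0.5,0.4],[0,0,0,0,0,-0.5,0.4],[0,0,0,0,0,-0.5,0.4]]}}

```text
t: 48.65
tool_pos: [633.2, -24.6, 291.8]
ee_rot: [[-0.99, 0.14, 0.002], [0.14, 0.99, 0.002], [-0.002, 0.002, -1.0]]
force: [-0.7, -0.3, -0.4]
width: 35.3
gripper_force: 0.0
```

Call:
{"op": "carry_out", "data": {"motion": [[0,0,0.06,0,0,0,0.4],[0,0,0.12,0,0,0,0.4],[0,0,0.17,0,0,0,0.4],[0,0,0.2,0,0,0,0.4],[0,0,0.2,0,0,0,0.4],[0,0,0.2,0,0,0,0],[0,0,0.2,0,0,0,0],[0,0,0.2,0,0,0,0],[0,0,0.2,0,0,0,0],[0,0,0.2,0,0,0,0],[0,0,0.2,0,0,0,0],[0,0,0.2,0,0,0,0]]}}

```text
t: 49.85
tool_pos: [633.7, -23.7, 242.6]
ee_rot: [[-0.991, 0.135, 0.003], [0.135, 0.991, 0.003], [-0.003, 0.004, -1.0]]
force: [-0.0, 2.5, 3.1]
width: 9.7
gripper_force: 40.0
```

```bash
python3 st.py
```

```text
49.85 F [-0.   2.5  3.1] T [ 0.54 -0.21  0.01] 9.6890355203156 [ 0.44  1.09 -0.95  1.63  1.03  0.99  0.56]
grasp pt [634.2 -23.3  95.6] shift/250: [ 0.001 -0.003  0.006] yaw deg 172.24 z [ 0.003  0.003 -1.   ]
```

Call:
{"op": "carry_out", "data": {"motion": [[0,0,0,0,0,0.05,0],[0,0,0,0,0,0.12,0],[0,0,0,0,0,0.2,0],[0,0,0,0,0,0.28,0],[0,0,0,0,0,0.35,0],[0,0,0,0,0,0.4,0]]}}

```text
t: 50.45
tool_pos: [633.6, -23.7, 242.6]
ee_rot: [[-0.72, 0.694, 0.004], [0.694, 0.72, 0.003], [-0.001, 0.004, -1.0]]
force: [0.7, 2.9, 4.1]
width: 9.6
gripper_force: 40.0
```

```bash
python3 st.py
```

```text
50.45 F [0.7 2.9 4.1] T [ 0.41 -0.26  0.18] 9.567087379633573 [ 0.39  1.04 -0.83  1.63  0.94  0.91 -0.01]
grasp pt [634.2 -23.3  95.6] shift/250: [-0.001 -0.003  0.006] yaw deg 136.05 z [ 0.004  0.003 -1.   ]
```

Call:
{"op": "carry_out", "data": {"motion": [[0,0,0,0,0,0.05,0],[0,0,0,0,0,0.12,0],[0,0,0,0,0,0.2,0],[0,0,0,0,0,0.25,0],[0,0,0,0,0,0.3,0],[0,0,0,0,0,0.34,0],[0,0,0,0,0,0.34,0]]}}

```text
t: 51.15
tool_pos: [633.7, -23.7, 242.6]
ee_rot: [[-0.27, 0.963, 0.003], [0.963, 0.27, 0.003], [0.001, 0.004, -1.0]]
force: [0.1, 2.2, 4.5]
width: 9.6
gripper_force: 40.0
```

```bash
python3 st.py
```

```text
51.15 F [0.1 2.2 4.5] T [ 0.45 -0.14  0.01] 9.59790838677251 [ 0.34  1.01 -0.72  1.64  0.84  0.83 -0.47]
grasp pt [634.2 -23.3  95.6] shift/250: [-0.002 -0.002  0.006] yaw deg 105.65 z [ 0.003  0.003 -1.   ]
```

Call:
{"op": "carry_out", "data": {"motion": [[0,0,0,0,0,0.04,0],[0,0,0,0,0,0.08,0],[0,0,0,0,0,0.12,0],[0,0,0,0,0,0.16,0],[0,0,0,0,0,0.2,0],[0,0,0,0,0,0.2,0]]}}

```text
t: 51.75
tool_pos: [633.7, -23.7, 242.6]
ee_rot: [[0.04, 0.999, 0.003], [0.999, -0.04, 0.003], [0.003, 0.003, -1.0]]
force: [0.0, 2.5, 5.3]
width: 9.4
gripper_force: 40.0
```

```bash
python3 st.py
```

```text
51.75 F [0.  2.5 5.3] T [ 0.5  -0.11 -0.03] 9.37673645199944 [ 0.3   0.99 -0.64  1.64  0.78  0.79 -0.74]
grasp pt [634.2 -23.3  95.6] shift/250: [-0.003 -0.001  0.006] yaw deg 87.72 z [ 0.003  0.003 -1.   ]
```

Call:
{"op": "carry_out", "data": {"motion": [[0,0,0,0,0,0.03,0],[0,0,0,0,0,0.06,0],[0,0,0,0,0,0.09,0],[0,0,0,0,0,0.09,0]]}}

```text
t: 52.15
tool_pos: [633.6, -23.6, 242.5]
ee_rot: [[0.177, 0.984, 0.004], [0.984, -0.177, 0.002], [0.003, 0.003, -1.0]]
force: [-0.3, 2.9, 6.0]
width: 10.6
gripper_force: 43.1
```

```bash
python3 st.py
```

```text
52.15 F [-0.3  2.9  6. ] T [ 0.47 -0.14  0.78] 10.58954565556213 [ 0.29  0.98 -0.61  1.64  0.75  0.77 -0.85]
grasp pt [634.2 -23.3  95.5] shift/250: [-0.003 -0.001  0.006] yaw deg 79.81 z [ 0.004  0.002 -1.   ]
```

The torque rose to 0.78 N m and the fingers started to be pried open, so the key is at its stop. I'll release, lift away and check.

Call:
{"op": "carry_out", "data": {"motion": [[0,0,0,0,0,0,0],[0,0,0,0,0,0,0],[0,0,0,0,0,0,0.5],[0,0,0,0,0,0,0.5],[0,0,0,0,0,0,0.5],[0,0,0,0,0,0,0.5],[0,0,-0.1,0,0,0,0.5],[0,0,-0.25,0,0,0,0.5],[0,0,-0.42,0,0,0,0.5],[0,0,-0.6,0,0,0,0.5],[0,0,-0.6,0,0,0,0.5]]}}

```text
t: 53.25
tool_pos: [634.7, -23.8, 398.3]
ee_rot: [[0.182, 0.983, 0.013], [0.983, -0.183, 0.004], [0.006, 0.013, -1.0]]
force: [0.7, 0.9, -0.3]
width: 44.0
gripper_force: 0.0
```

Call:
{"op": "carry_out", "data": {"motion": [[0,0.08,0,0,0,0.09,0.5],[0,0.06,0,0,0,0.18,0.5],[0,0,0,0,0,0.27,0.5],[-0.05,-0.1,0,0,0,0.36,0.5],[-0.06,-0.2,0,0,0,0.45,0.5],[-0.06,-0.3,0,0,0,0.54,0.5],[-0.06,-0.35,0,0,0,0.63,0.5],[-0.06,-0.35,0,0,0,0.72,0.5],[-0.06,-0.35,0,0,0,0.81,0.5],[-0.06,-0.35,0,0,0,0.887,0.5],[-0.06,-0.35,0,0,0,0.887,0.5]]}}

```text
t: 54.35
tool_pos: [544.0, -23.6, 391.3]
ee_rot: [[1.0, -0.006, 0.001], [-0.006, -1.0, 0.001], [0.001, -0.001, -1.0]]
force: [-1.1, -0.7, -0.4]
width: 44.0
gripper_force: 0.0
```

```bash
python3 key.py | tail -6; python3 st.py
```

```text
104 [632.1 -23.6] [69.8 13. ] 87.2
(474, 49, 112, 9)
76 [ 662.5 -169.8] [ 5.  75.1] 0.3
92 [ 659.6 -161.9] [ 4.7 71. ] 0.3
104 [ 657.5 -156. ] [ 4.5 68. ] 0.3
grasp pt [544.2 -23.4 244.3] shift/250: [0.36 0.   0.61] yaw deg -0.16 z [ 0.001  0.001 -1.   ]
54.45 F [ 0.  -0.4  0.1] T [ 0.08 -0.01  0.08] 44.311573372113784 [ 0.18  0.62 -0.36  1.82  0.3   0.76 -1.91]
grasp pt [544.3 -23.3 244.3] shift/250: [0.357 0.003 0.602] yaw deg -0.13 z [ 0.001  0.002 -1.   ]
```

View pics/k1.png

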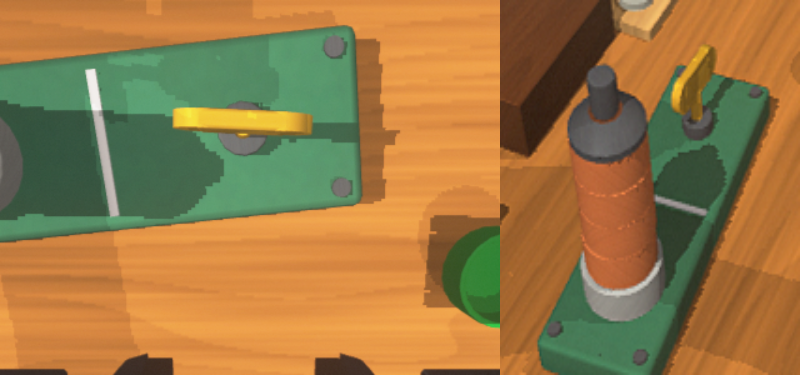

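The key now sits at yaw 87.2°, so it was wound 445° from a start of about 0.23 rad, which puts it at 8.0 rad. The stack and weight are upright and the gripper is clear.

```bash
python3 -c "
from h import *
print(job.hand_in())"
```

```text
the job is handed in; nothing more can be done
None
```

The job is handed in, with no verdict shown: all four laps are nested on the seat ring, the weight is home in the top lap, the key is wound to its stop (about 8.0 rad), and the loupe and amber filter were not touched.

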